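# Dry the washed pipettes

## Task

The blower of the drying stand is running: first switch it off by pulling its lever fully back towards the robot. Then lay every washed pipette from the green tray on the stand, each in its own pair of notches straight across both rails, handle on the high rail and tip sloping down over the low rail, leaving the tube and the brush in the tray; the bottle and the beaker nearby must not be disturbed. When all pipettes lie there, switch the blower on again by pushing the lever fully over, away from the robot.

Things in the scene. Friction and masses are not known exactly. Their poses are not given: they have to be found in the camera images.
- pipette1: Pipette, 210 mm, 110 g: white handle 26 x 26 mm, slim grey shaft 14 mm thick (the tip end), plunger 15 mm thick. Origin on its axis near the centre of mass; own x runs to the tip: plunger from x = -85 to -65 mm, handle to +45, shaft to +125. A hook stands 11 mm proud of the handle on its +z side at x = -62 to -50. Starts lying in the tray, hook up, tip roughly to +x. Absent in some starts.
- pipette2: Pipette, 210 mm, 110 g: white handle 26 x 26 mm, slim grey shaft 14 mm thick (the tip end), plunger 15 mm thick. Origin on its axis near the centre of mass; own x runs to the tip: plunger from x = -85 to -65 mm, handle to +45, shaft to +125. A hook stands 11 mm proud of the handle on its +z side at x = -62 to -50. Starts lying in the tray, hook up, tip roughly to +x. Absent in some starts.
- pipette3: Pipette, 210 mm, 110 g: white handle 26 x 26 mm, slim grey shaft 14 mm thick (the tip end), plunger 15 mm thick. Origin on its axis near the centre of mass; own x runs to the tip: plunger from x = -85 to -65 mm, handle to +45, shaft to +125. A hook stands 11 mm proud of the handle on its +z side at x = -62 to -50. Starts lying in the tray, hook up, tip roughly to +x. Absent in some starts.
- pipette4: Pipette, 210 mm, 110 g: white handle 26 x 26 mm, slim grey shaft 14 mm thick (the tip end), plunger 15 mm thick. Origin on its axis near the centre of mass; own x runs to the tip: plunger from x = -85 to -65 mm, handle to +45, shaft to +125. A hook stands 11 mm proud of the handle on its +z side at x = -62 to -50. Starts lying in the tray, hook up, tip roughly to +x. Absent in some starts.
- pipette5: Pipette, 210 mm, 110 g: white handle 26 x 26 mm, slim grey shaft 14 mm thick (the tip end), plunger 15 mm thick. Origin on its axis near the centre of mass; own x runs to the tip: plunger from x = -85 to -65 mm, handle to +45, shaft to +125. A hook stands 11 mm proud of the handle on its +z side at x = -62 to -50. Starts lying in the tray, hook up, tip roughly to +x. Absent in some starts.
- stand: Fixed drying stand: white base plate 240 x 310 mm, 14 mm thick, with two parallel steel rails (12 mm thick, 310 mm long) along its own y, each with grey peaked teeth that leave five notches, at y = -112, -56, 0, 56, 112 mm. Origin: centre of the foot on the bench; own x is level, from the high rail to the low one, roughly away from the robot. Pipettes stay put by friction.
- stand_high (a point): Top of the high rail in the middle notch (stand frame x = -40, y = 0, z = 94 mm). This rail carries the handles: notches 33 mm wide at the bottom, teeth 21 mm high and 10 mm thick.
- stand_low (a point): Top of the low rail in the middle notch (stand frame x = 85, y = 0, z = 74 mm). This rail carries the shafts: notches 20 mm wide at the bottom, teeth 23 mm high and 10 mm thick.
- stand_middle (a point): Point fixed to the stand (its frame 0, 0, 99 mm) where the origin of a pipette lies when properly laid in the middle notches; for other notches shift it along the stand's y. A laid pipette lies straight across the rails, along the stand's x, and slopes 12 degrees (0.21 rad) tip down.
- tray: Fixed green plastic tray 330 x 340 mm, 28 mm high, walls and floor 5 mm thick. Origin: centre of its underside.
- tube: Capped glass sample tube, 103 mm long, 16 to 19 mm thick, lying in the tray at its far side. Origin near mid-length on its axis. It stays in the tray.
- brush: Small cleaning brush, 115 mm long, white handle 14 mm wide and grey head 24 mm wide, lying in the tray at its far side. Origin near mid-length. It stays in the tray.
- lever (a joint): Blower switch lever on the small white box (85 x 50 mm, 45 mm high) between tray and stand. 0: off, leaning towards the robot (-x); 1.0 rad: on, at its stop, leaning to +x. Its pivot axis is along the box's y. Starts on. Stays where it is left; light to push, under 5 N at the tip.
- lever_tip (a point): The tip of the black switch lever, 70 mm from the pivot; it travels about 67 mm towards +x from off to on.
- switchbox: The white switch box, fixed, own x the direction in which its lever is pushed to switch on. Origin: centre of its underside.
- bottle: Bystander: white reagent bottle, 64 mm across, 160 mm high, standing beyond the work. Origin: centre of its foot.
- beaker: Bystander: glass beaker, about 72 mm across, 95 mm high, standing nearer the robot than the switch box, between tray and stand. Origin: centre of its foot.
Things that resemble listed ones, but are neither listed nor needed, are in the scene too. Leave any red look-alike of the pipette2 alone.

How it is judged:
By the outcome, as a careful person would: the job done as asked, in the order asked, and still so for the second after the job is handed in, with the robot touching nothing.
Of pipette1, pipette2, pipette3, pipette4, pipette5 only 4 to 5 are there at a start; the rules pass over those that are not, and their reading is None.
At some moment in a run one of pipette1, pipette2, pipette3, pipette4, pipette5 may be knocked a few centimetres aside while the robot is not near it.
Once in a run the grip may slacken for a moment while it holds something.
It also fails if it takes over 208 s, if anything falls off the work surface, if the arm or the gripper's body presses on something with over 40 N, if the wrist force passes 120 N, or if a joint passes its speed limit or range.

## Robot

A 6-joint arm with a two-finger parallel gripper is mounted at the origin on the work surface. World frame = base frame: x ahead of the robot, y to its left, z up, the work surface at z = 0. Lengths are in m, angles in rad, forces in N, time in s.
With the tool pointing down it reaches from about 0.375 to 0.975 m from the base axis. Payload 3.8 kg.
Tool frame: the origin (TCP) lies on the centre line of the jaws, within the pads' length; the fingertips stand 22 mm ahead of it and the grasp point (between the pads) lies 3 mm ahead of it; z points along the fingers, x is the direction in which the jaws open and shut, and the axes are right-handed (so a half turn about z gives the same grasp; the last joint's range is limited). The gripper opens to 85 mm and grips with 20 to 120 N. Pads are 22 mm wide; open, the fingers measure 114 mm over their backs; the gripper's body (76 mm by 85 mm) begins 54 mm behind the grasp point. The pads swing forward as they close: fully open they stand 13 mm farther back than shut.
Start: joints at [-1.355, 0.264, 1.604, -0, 1.274, -0.037], TCP at [0.169, -0.654, 0.253] pointing down, gripper open.
Joint ranges: [-2.63, 2.63], [-0.94, 2.18], [0.31, 2.57], [-1.31, 4.45], [0, 2.66], [-2.55, 2.55]. Speed limits (rad/s): [2.57, 2.57, 3.14, 3.14, 3.14, 3.14].

## Interface

Orientations are given as a rotation vector (axis times angle).
In Python, from workcell import bot, viewer gives the robot as it stands.
- The arm moves only by the tool move_arm, never from a script. Its argument "series" is text: rows parted by semicolons, each of 7 numbers parted by spaces: the turn, a rotation vector about the tool's x, y, z scaled (see below), then the shift along the tool's x, y, z scaled (see below), then the opening, from -1 (shut) to 1 (fully open). A call has exactly 8 rows; each row is the pose to reach, as a shift and turn from the pose commanded when the call began, along the tool's axes at that moment; what a row does not reach only later rows make up. The controller multiplies each number of a shift by 100 mm and each number of a turn by 120 degrees. A row lasts 1/10 s, in which the tool goes at most 50 mm and 8.59 degrees, less where a joint would pass 70% of its speed; a pose out of reach is approached as far as the arm can. A call with a number of a shift or a turn outside -1 to 1 is refused whole. A call with a gripper value outside its range is refused whole. The fingers move at their own pace and stop on an object; "squeeze" is the grip in N (left out, the last holds). Time passes only in rows, so rows that repeat a pose let the fingers close, or fill a call up. It gives the time, the measured TCP pose, the force and the opening at its end, in the units of the state.
- bot.read_state(): the state, without advancing time (a new reading comes with each control period).
- viewer.read_camera(name): name is "scene" or "top"; returns a dict with "pixels" (400x640x3 uint8, red, green, blue), "K" (3x3 intrinsics, pixels), "dist" ([k1, k2, p1, p2, k3] as OpenCV has them; the pictures are not rectified), "world_to_cam" (4x4, takes a point from world to camera coordinates). Camera axes: x right, y up, looking along -z (the intrinsics and any distortion apply to the point x, -y, -z); pixel columns grow to the right and rows downward; lengths in m; the calibration is good to about 2 mm. A picture is of the moment at which its call begins. There is no depth.
- bot.finish_job(): hands the job in, once; it reports no verdict.
The state is a dict: "time": time; "q": joint angles; "joint_vel": joint speeds; "joint_torque": joint torques, N m; "tool_pos": TCP position; "tcp_rot": TCP orientation; "wrist_force": force on the tool from outside, world axes, zero at the start; "torque": the same for the moment, N m; "width": opening from 0.0 (shut) to 1.0 (fully open).
Only numpy, scipy, OpenCV 4.12 (cv2) and the standard library are available. Lean on these libraries where they do the work, as an engineer would, in place of code of your own. Each camera call takes 0.05 s, during which the arm holds its last target.

## Working session

There is one attempt and no reset: what is moved stays moved. The work goes in short steps, Python scripts to look and compute and a tool call to move; the robot and the scene stay as the last step left them, time stands still between calls to the robot, and variables do not carry over. Pictures are saved under pics/ and viewed, and the job is handed in when it is done.

Besides the shell and the picture viewer there is one more tool, called after "Request:" as a command line: name --argument value ..., lists and objects as JSON in quotes. move_arm: Moves the arm, as the interface text tells. Its arguments: {"type":"object","properties":{"series":{"type":"string"},"squeeze":{"type":"number"}},"required":["series"]}

```bash
ls; mkdir -p pics
python3 - <<'E'
from workcell import bot, viewer
import cv2, numpy as np
s=bot.read_state(); print(s)
for n in ("scene","top"):
    c=viewer.read_camera(n)
    cv2.imwrite(f"pics/{n}0.png",c["pixels"][:,:,::-1])
    print(n,c["K"],c["dist"],c["world_to_cam"])
E
```

```text
pics
{'time': 0.0, 'q': array([-1.35490637e+00,  2.64765675e-01,  1.60538773e+00, -1.07161331e-05,
        1.27371781e+00, -3.68715354e-02]), 'joint_vel': array([ 0.00064378, -0.00057211,  0.00048995, -0.00014482,  0.00276671,
        0.0002193 ]), 'joint_torque': array([-6.82892096e-05, -5.15112376e+01, -3.67313862e+01,  1.02264369e-04,
        1.29425753e-02,  6.59628085e-07]), 'tool_pos': array([ 0.1686678 , -0.6528699 ,  0.25194614]), 'tcp_rot': array([-2.48257866,  1.92282958,  0.00275599]), 'wrist_force': array([-0.20890852, -0.49739239,  0.04918116]), 'torque': array([ 0.0190321 , -0.02323693,  0.00478032]), 'width': 0.9976109756570386}
scene [[478.31083389   0.         318.74607119]
 [  0.         478.31083389 205.48199777]
 [  0.           0.           1.        ]] [0.01698936 0.         0.         0.         0.        ] [[-0.10662973  0.99424951 -0.00990013  0.05624542]
 [-0.71659634 -0.06994226  0.69397246  0.2976962 ]
 [ 0.68928934  0.08109249  0.71993348 -1.81573617]
 [ 0.          0.          0.          1.        ]]
top [[460.89007259   0.         323.20700542]
 [  0.         460.89007259 198.31385858]
 [  0.           0.           1.        ]] [-0.04927482  0.          0.          0.          0.        ] [[ 0.00852416 -0.99974294  0.02100941 -0.02390935]
 [ 0.98707034  0.01177542  0.15985456 -0.52788604]
 [-0.16006086  0.01937514  0.98691698 -1.21009701]
 [ 0.          0.          0.          1.        ]]
```

View pics/scene0.png

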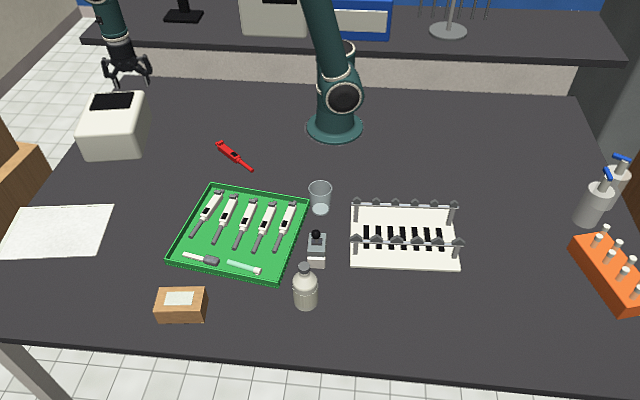

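View pics/top0.png

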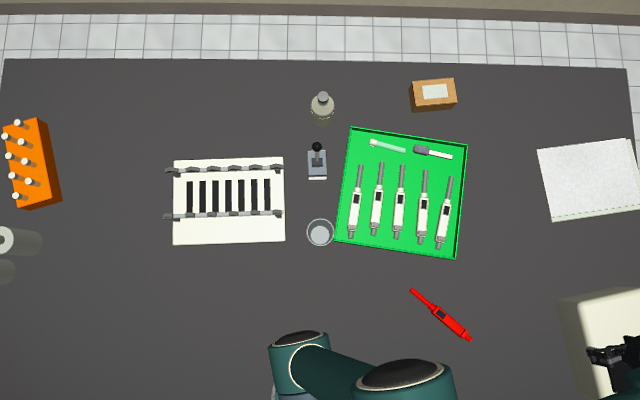

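The top view shows 5 pipettes in the tray (340–465, 130–255), the stand at (165–285, 157–243) and the lever tip at about (317,147). I'll enlarge these areas.

```bash
cat > h.py <<'E'
from workcell import bot, viewer
import cv2, numpy as np
from scipy.spatial.transform import Rotation as R
from scipy.optimize import least_squares
F=np.diag([1.,-1,-1])
def cam(n):
    return viewer.read_camera(n)
def proj(c,P):
    W=c["world_to_cam"]; P=np.atleast_2d(P)
    X=(P@W[:3,:3].T+W[:3,3])@F
    return cv2.projectPoints(X,np.zeros(3),np.zeros(3),c["K"],np.array(c["dist"]))[0][:,0]
def ray(c,uv):
    W=c["world_to_cam"]
    n=cv2.undistortPoints(np.array(uv,float).reshape(-1,1,2),c["K"],np.array(c["dist"]))[:,0]
    d=np.c_[n,np.ones(len(n))]@F@W[:3,:3]
    o=-W[:3,:3].T@W[:3,3]
    return o,d
def atz(c,uv,z):
    o,d=ray(c,uv); return o+d*((z-o[2])/d[:,2])[:,None]
def tri(c1,a,c2,b):
    o1,d1=ray(c1,[a]);o2,d2=ray(c2,[b]);d1=d1[0]/np.linalg.norm(d1);d2=d2[0]/np.linalg.norm(d2)
    t=np.linalg.lstsq(np.c_[d1,-d2],o2-o1,rcond=None)[0]
    p,q=o1+t[0]*d1,o2+t[1]*d2
    return (p+q)/2,np.linalg.norm(p-q)
def crop(c,x0,y0,x1,y1,k,name,marks=None,grid=20):
    im=cv2.resize(c["pixels"][y0:y1,x0:x1,::-1],None,fx=k,fy=k,interpolation=cv2.INTER_CUBIC)
    im=np.ascontiguousarray(im)
    if marks is not None:
        for m in marks:
            p=((np.array(m)+.5-[x0,y0])*k).astype(int); cv2.circle(im,tuple(int(v) for v in p),3,(255,0,255),1)
    if grid:
        for x in range((x0//grid+1)*grid,x1,grid):
            cv2.line(im,((x-x0)*k,0),((x-x0)*k,6),(0,255,255),1);cv2.putText(im,str(x),((x-x0)*k-10,16),0,.35,(0,255,255),1)
        for y in range((y0//grid+1)*grid,y1,grid):
            cv2.line(im,(0,(y-y0)*k),(6,(y-y0)*k),(0,255,255),1);cv2.putText(im,str(y),(8,(y-y0)*k+4),0,.35,(0,255,255),1)
    cv2.imwrite("pics/"+name,im)
def T0():
    s=bot.read_state(); return np.array(s["tool_pos"]),R.from_rotvec(s["tcp_rot"])
E
python3 - <<'E'
from h import *
c=cam("top"); crop(c,330,120,475,265,4,"t_tray.png"); crop(c,155,140,345,250,4,"t_stand.png")
c=cam("scene"); crop(c,160,175,315,290,5,"s_tray.png"); crop(c,295,175,470,280,4,"s_stand.png")
E
```

```text
(no output)
```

View pics/t_tray.png

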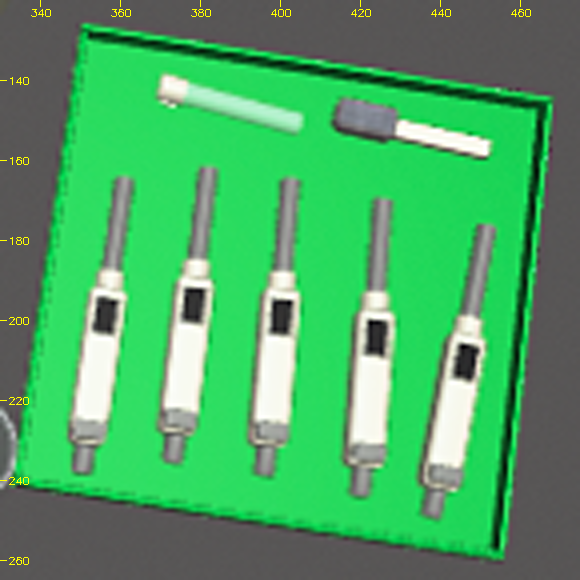

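View pics/t_stand.png

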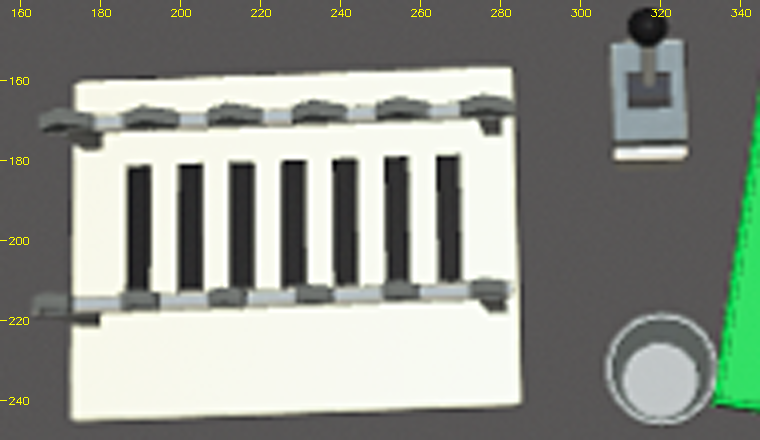

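View pics/s_tray.png

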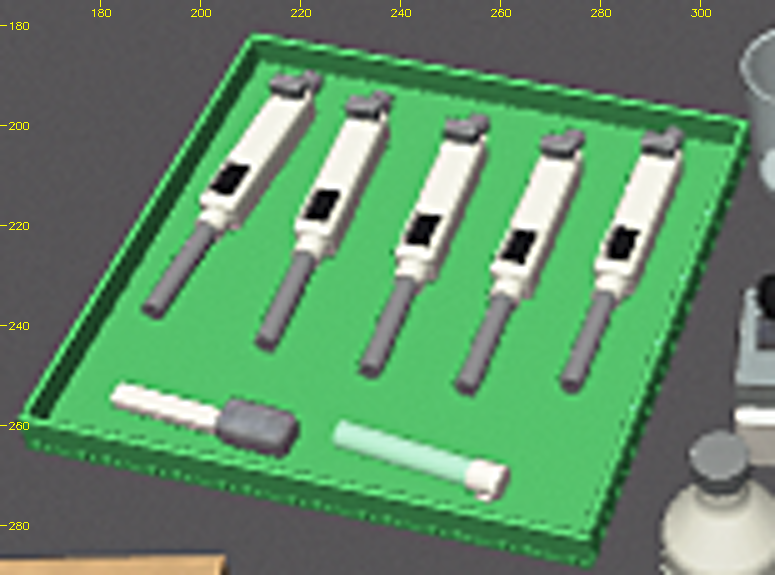

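View pics/s_stand.png

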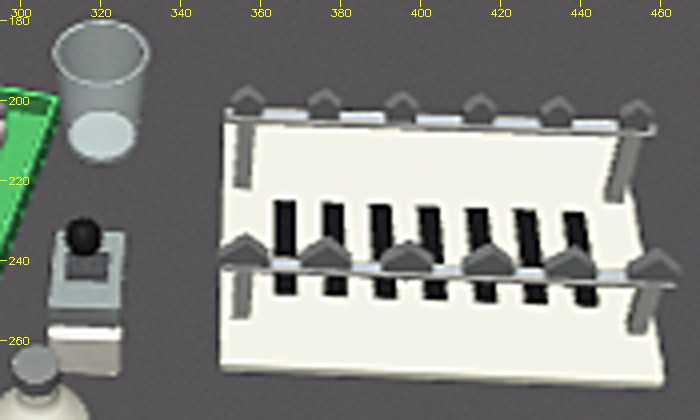

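Picture reading: the stand plate corners in top are about (173.5,160.5), (283,157), (285,240.5), (172.5,244.5). The high-rail tooth peaks in scene run from (357,198) to (454,201). The pipettes have hooks at the robot end and tips to +x. Next I fit the poses.

```bash
cat > fit0.py <<'E'
from h import *
t=cam("top"); s=cam("scene")
# stand
def sw(p,P):
    x,y,a=p; c,sn=np.cos(a),np.sin(a)
    P=np.atleast_2d(P); return np.c_[x+c*P[:,0]-sn*P[:,1],y+sn*P[:,0]+c*P[:,1],P[:,2]]
cor=np.array([[.12,.155,.014],[.12,-.155,.014],[-.12,-.155,.014],[-.12,.155,.014]])
ut=np.array([[173.5,160.5],[283,156.8],[285,240.5],[172.5,244.5]])-.5
us=np.array([[350.5,266.5],[460.5,270],[454,203],[351,205]])  # rough
pk=np.array([[-.04,y,.115] for y in (.14,.084,.028,-.028,-.084,-.14)])
ups=np.array([[357,197.5],[376,197.5],[395,198.3],[414.5,199],[434.5,199.7],[454,200.7]])-.5
pl=np.array([[.085,y,.097] for y in (.14,.084,.028,-.028,-.084,-.14)])
upl=np.array([[357,233.5],[376.3,234.3],[396.5,235.3],[417,235.8],[437,237],[459,238]])-.5
def f(p):
    return np.r_[(proj(t,sw(p,cor))-ut).ravel(),(proj(s,sw(p,pk))-ups).ravel(),(proj(s,sw(p,pl))-upl).ravel(),(proj(s,sw(p,cor[:2]))-us[:2]+.5).ravel()]
r=least_squares(f,[.6,.25,0]); print("stand",r.x,np.round(r.fun,1))
f2=lambda p:(proj(t,sw(p,cor))-ut).ravel()
print("top only",least_squares(f2,[.6,.25,0]).x)
np.save("stand.npy",r.x)
# lever tip
print("lever ball",tri(t,(316.5,146.5),s,(315.8,233.8)))
# box top: 85x50 z .045
uvb=np.array([[307.5,151],[326,150],[326.5,176],[308,176.5]])-.5
print("box top",atz(t,uvb,.045))
print("beaker rim",tri(t,(319.8,231.5),s,(319.8,187)))
# pipettes: tip end and plunger end, handle front
tips=np.array([[361,164.5],[382,162],[402.5,164.5],[425.5,170],[451.5,176.5]])-.5
plg=np.array([[351,237],[373.5,235],[396.2,238],[420,243.5],[438.2,249]])-.5
a=atz(t,tips,.018+.007-.002); b=atz(t,plg,.018+.0075)
for i in range(5):
    d=a[i]-b[i]; L=np.hypot(*d[:2]); m=b[i]+d*85/210
    print(i+1,"len",L.round(4),"yaw",np.arctan2(d[1],d[0]).round(3),"origin",m[:2].round(4))
E
python3 fit0.py
```

```text
stand [0.52070736 0.22990692 1.08010045] [ -5.8  69.6 -57.9 -22.1  13.9 -66.   70.8  28.2  52.6 -20.6  25.   -9.9
  -3.    0.4 -31.9  11.4 -61.8  22.9 -91.7  34.8  90.  -36.2  62.7 -25.6
  34.2 -14.7   4.9  -2.6 -24.3   9.3 -55.9  22.2 104.3 -48.5 -51.9  18.5]
top only [0.52652517 0.24524348 0.0472226 ]
lever ball (array([0.64804388, 0.0039776 , 0.13202286]), np.float64(0.004727463669190926))
box top [[ 0.66084192  0.02739442  0.045     ]
 [ 0.66440843 -0.02364082  0.045     ]
 [ 0.59105181 -0.02557358  0.045     ]
 [ 0.58900165  0.0249933   0.045     ]]
beaker rim (array([ 0.43260722, -0.00771723,  0.0976181 ]), np.float64(0.003426351388468586))
1 len 0.2055 yaw -0.139 origin [ 0.5088 -0.1056]
2 len 0.2072 yaw -0.126 origin [ 0.5156 -0.1662]
3 len 0.208 yaw -0.105 origin [ 0.5085 -0.2266]
4 len 0.2075 yaw -0.103 origin [ 0.4939 -0.2917]
5 len 0.2083 yaw -0.217 origin [ 0.4781 -0.351 ]
```

```bash
sed -i 's/ups=np.array(\(.*\))-.5/ups=np.array(\1)[::-1]-.5/; s/upl=np.array(\(.*\))-.5/upl=np.array(\1)[::-1]-.5/; s/us=np.array(\[\[350.5,266.5\],\[460.5,270\]/us=np.array([[460.5,270],[350.5,266.5]/' fit0.py; python3 fit0.py | head -4
cat > pip.py <<'E'
# model-based fit of pipettes: silhouette points via both views
from h import *
t=cam("top"); s=cam("scene")
x=np.load("stand.npy")
print(x)
E
python3 - <<'E'
from h import *
exec(open("fit0.py").read().split("# lever tip")[0].split("def f(p)")[0].split("# stand")[1])if 0 else None
t=cam("top"); s=cam("scene"); p=np.load("stand.npy")
def sw(p,P):
    x,y,a=p; c,sn=np.cos(a),np.sin(a)
    P=np.atleast_2d(P); return np.c_[x+c*P[:,0]-sn*P[:,1],y+sn*P[:,0]+c*P[:,1],P[:,2]]
pts=[]
for y in (-.112,-.056,0,.056,.112):
    pts+= [[-.04,y,.094],[.085,y,.074]]
for y in (-.14,-.084,-.028,.028,.084,.14): pts+=[[-.04,y,.115],[.085,y,.097]]
P=sw(p,pts)
crop(t,155,140,345,250,4,"t_stand1.png",proj(t,P)); crop(s,295,175,470,280,4,"s_stand1.png",proj(s,P))
E
```

```text
stand [0.51949167 0.24645737 0.0497087 ] [-1.   1.8 -0.3  1.5  0.   3.1 -0.9  3.4 -0.1  1.1 -0.3  1.5  0.   1.5
  0.   1.6 -0.4  1.7 -0.8  1.1 -0.   1.2  1.1  1.5  0.4  1.9  0.2  1.6
 -0.1  1.8 -1.3  1.9 -0.2 -1.8 -1.5 -2.8]
top only [0.52652517 0.24524348 0.0472226 ]
```

View pics/t_stand1.png

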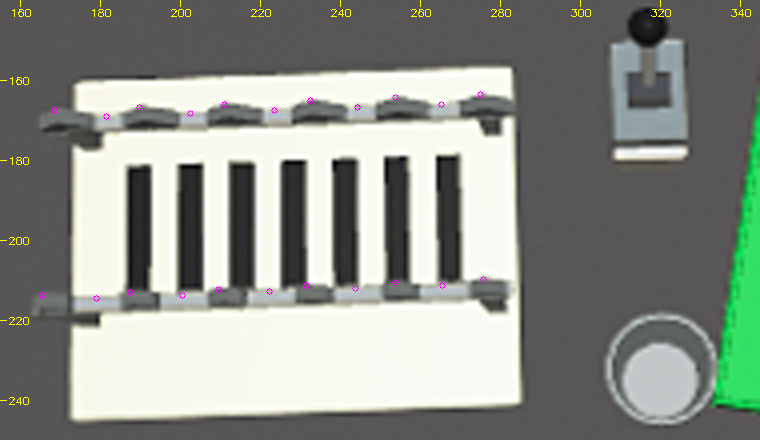

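View pics/s_stand1.png

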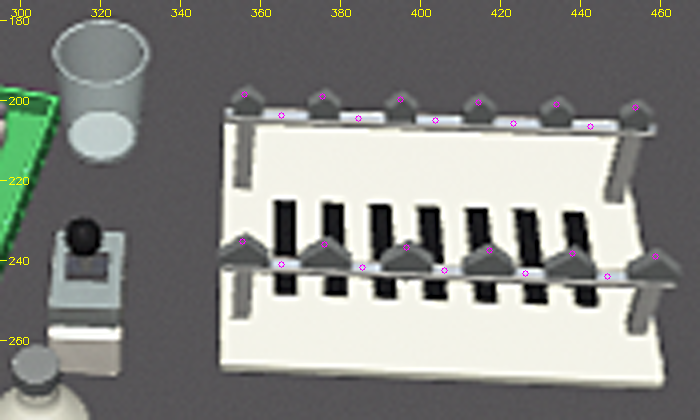

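```bash
cat >> fit0.py <<'E'
print("----")
# top tooth peaks: centres of tooth tops seen in top
tl=np.array([[169.5,169],[191.5,168],[212.5,167],[234.5,166.5],[255.5,165.8],[276.5,165]])-.5
th=np.array([[167,214.8],[190,213.6],[212,213],[233.8,212.2],[255.3,211.2],[277.5,210.2]])-.5
def f(p):
    q=p[:3]; o=np.array([p[3],0,0])
    return np.r_[(proj(t,sw(q,cor+o))-ut).ravel(),(proj(s,sw(q,pk))-ups).ravel(),(proj(s,sw(q,pl))-upl).ravel(),(proj(s,sw(q,cor[:2]+o))-us[:2]+.5).ravel(),
     (proj(t,sw(q,pl))-tl).ravel(),(proj(t,sw(q,pk))-th).ravel()]
r=least_squares(f,[.52,.25,.05,0],loss="soft_l1"); print("stand",r.x,np.round(f(r.x),1).reshape(-1,2).T)
np.save("stand.npy",r.x[:3])
E
python3 fit0.py | sed -n '/----/,$p'
```

```text
----
stand [0.51609744 0.24438762 0.05046157 0.0108402 ] [[-0.3  0.2  0.7 -0.2 -1.  -1.2 -0.7 -0.7 -1.1 -1.5 -0.9  0.3 -0.4 -0.5
  -0.8 -1.9 -0.5 -2.1 -0.3 -1.  -0.6 -1.3 -0.9 -0.6 -0.5 -1.6 -1.5 -1.3
  -0.8 -0.9]
 [-0.7 -1.1  0.4  0.7  0.2  0.6  0.6  0.7  0.8  0.2  0.2  0.4  0.9  0.6
   0.9  0.9  0.3 -0.7 -0.1  0.1  0.3 -0.  -0.1 -0.1  0.5  0.9  0.7  0.6
   0.8  0.9]]
```

```bash
cat >> h.py <<'E'
def tool_down(yaw,pitch=0.0,sgn=1):
    """tool z down, tool x along sgn * world y rotated by yaw; pitch: tip-down slope about the yawed y"""
    c,s=np.cos(yaw),np.sin(yaw)
    ex=np.array([c,s,0]);ey=np.array([-s,c,0]);z=np.array([0,0,-1.])
    X=sgn*ey; Z=z; Y=np.cross(Z,X)
    M=np.c_[X,Y,Z]
    return R.from_rotvec(pitch*ey)*R.from_matrix(M)
def rel(pos,rot,frm=None):
    """scaled shift / turn from the present pose to target"""
    p,r=T0() if frm is None else frm
    d=r.inv().apply(np.array(pos)-p)/.1
    w=(r.inv()*rot).as_rotvec()/np.deg2rad(120)
    return w.round(3),d.round(3)
E
python3 - <<'E'
from h import *
t=cam("top"); s=cam("scene")
p,r=T0(); print(r.as_matrix().round(3))
for sg in (1,-1): print(sg,rel([.5,-.3,.25],tool_down(0,0,sg)))
print("bottle cap",tri(t,(322,97.5),s,(304.5,266)))
print("bottle base",tri(t,(322,115),s,(305.5,303)), atz(s,[(305.5,303)],0.02))
crop(t,290,80,360,190,6,"t_lev.png",grid=10);crop(s,285,215,345,315,6,"s_lev.png",grid=10)
E
```

```text
[[ 0.25  -0.968 -0.   ]
 [-0.968 -0.25  -0.   ]
 [ 0.     0.    -1.   ]]
1 (array([ 0.   ,  0.   , -1.379]), array([-2.595, -4.091,  0.033]))
-1 (array([ 0.   , -0.   ,  0.121]), array([-2.595, -4.091,  0.033]))
bottle cap (array([ 0.7723719 , -0.00917626,  0.15388614]), np.float64(0.0036479378553350844))
bottle base (array([ 7.79745984e-01, -1.11801104e-02, -4.47994996e-04]), np.float64(0.0052051144199792366)) [[ 0.79240923 -0.00633785  0.02      ]]
```

View pics/t_lev.png

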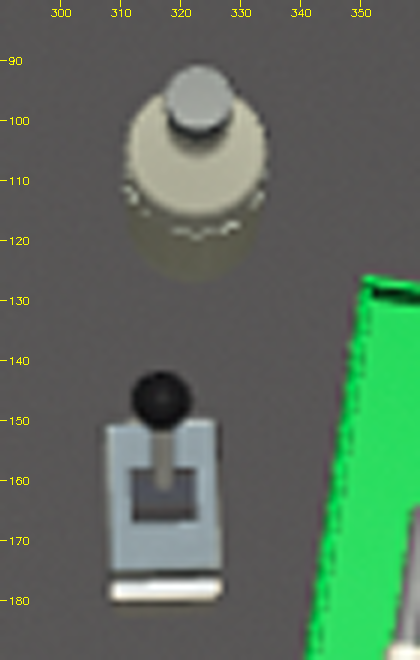

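View pics/s_lev.png

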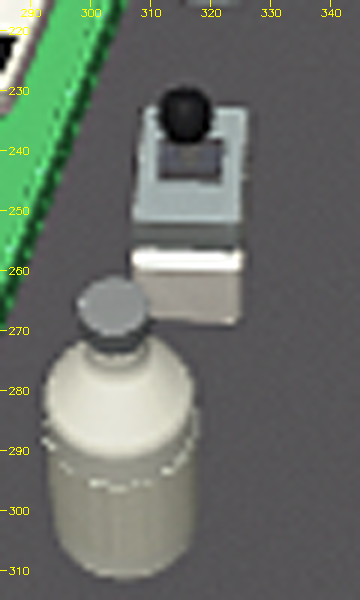

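Request:
move_arm --series "0 0 0.015 -0.1 -0.125 0 -1;0 0 0.03 -0.2 -0.25 0 -1;0 0 0.045 -0.3 -0.375 0 -1;0 0 0.06 -0.4 -0.5 0 -1;0 0 0.075 -0.5 -0.625 0 -1;0 0 0.09 -0.6 -0.75 0 -1;0 0 0.105 -0.7 -0.875 0 -1;0 0 0.121 -0.76 -1 0 -1" --squeeze 60

```text
time: 1.5
tool_pos: [0.247, -0.5541, 0.2534]
tcp_rot: [-2.219, 2.224, -0.0]
wrist_force: [0.1, 0.6, -0.3]
width: 0.003
```

Run:
```python
from h import *
print(rel([.692,.006,.25],tool_down(0.03,0,-1)))
```

```text
(array([-0.   ,  0.   , -0.015]), array([-5.61 , -4.44 ,  0.035]))
```

Request:
move_arm --series "0 0 0 -0.13 -0.1 0 -1;0 0 0 -0.26 -0.2 0 -1;0 0 0 -0.39 -0.3 0 -1;0 0 0 -0.52 -0.4 0 -1;0 0 0 -0.65 -0.5 0 -1;0 0 0 -0.78 -0.6 0 -1;0 0 0 -0.9 -0.7 0 -1;0 0 0 -1 -0.8 0 -1"

```text
time: 2.3
tool_pos: [0.3276, -0.4538, 0.2533]
tcp_rot: [-2.221, 2.222, -0.0]
wrist_force: [-0.6, 0.1, -0.7]
width: -0.002
```

Request:
move_arm --series "0 0 0 -0.13 -0.1 0 -1;0 0 0 -0.26 -0.2 0 -1;0 0 0 -0.39 -0.3 0 -1;0 0 0 -0.52 -0.4 0 -1;0 0 0 -0.65 -0.5 0 -1;0 0 0 -0.78 -0.6 0 -1;0 0 0 -0.9 -0.7 0 -1;0 0 0 -1 -0.8 0 -1"

```text
time: 3.1
tool_pos: [0.4076, -0.3539, 0.2533]
tcp_rot: [-2.221, 2.222, 0.0]
wrist_force: [0.7, -0.3, 0.7]
width: -0.001
```

Request:
move_arm --series "0 0 0 -0.13 -0.1 0 -1;0 0 0 -0.26 -0.2 0 -1;0 0 0 -0.39 -0.3 0 -1;0 0 0 -0.52 -0.4 0 -1;0 0 0 -0.65 -0.5 0 -1;0 0 0 -0.78 -0.6 0 -1;0 0 0 -0.9 -0.7 0 -1;0 0 0 -1 -0.8 0 -1"

```text
time: 3.9
tool_pos: [0.4876, -0.2541, 0.2533]
tcp_rot: [-2.221, 2.222, -0.0]
wrist_force: [-0.6, -0.1, 1.1]
width: 0.003
```

Request:
move_arm --series "0 0 0 -0.13 -0.13 0 -1;0 0 0 -0.26 -0.26 0 -1;0 0 0 -0.39 -0.39 0 -1;0 0 0 -0.52 -0.52 0 -1;0 0 0 -0.65 -0.65 0 -1;0 0 0 -0.78 -0.78 0 -1;0 0 0 -0.9 -0.9 0 -1;0 0 0 -1 -1 0 -1"

```text
time: 4.7
tool_pos: [0.588, -0.154, 0.2532]
tcp_rot: [-2.221, 2.222, 0.0]
wrist_force: [-0.1, 0.2, -0.5]
width: -0.001
```

Request:
move_arm --series "0 0 0 -0.13 -0.13 0 -1;0 0 0 -0.26 -0.26 0 -1;0 0 0 -0.39 -0.39 0 -1;0 0 0 -0.52 -0.52 0 -1;0 0 0 -0.65 -0.65 0 -1;0 0 0 -0.78 -0.78 0 -1;0 0 0 -0.9 -0.9 0 -1;0 0 0 -1 -1 0 -1"

```text
time: 5.5
tool_pos: [0.688, -0.054, 0.2532]
tcp_rot: [2.221, -2.222, -0.0]
wrist_force: [0.1, 0.0, 0.6]
width: -0.001
```

Run:
```python
from h import *
print(rel([.692,.006,.25],tool_down(0.03,0,-1)))
s=cam("scene");t=cam("top")
p,r=T0(); tip=p+r.apply([0,0,.022]); print(p,tip)
crop(s,260,100,380,320,3,"s1.png",proj(s,[tip,p]));crop(t,260,60,380,260,4,"t1.png",proj(t,[tip,p]))
```

```text
(array([ 0.   ,  0.   , -0.014]), array([-0.6  , -0.039,  0.032]))
[ 0.6881936  -0.05360576  0.25303233] [ 0.68819896 -0.05359764  0.23103233]
```

View pics/s1.png

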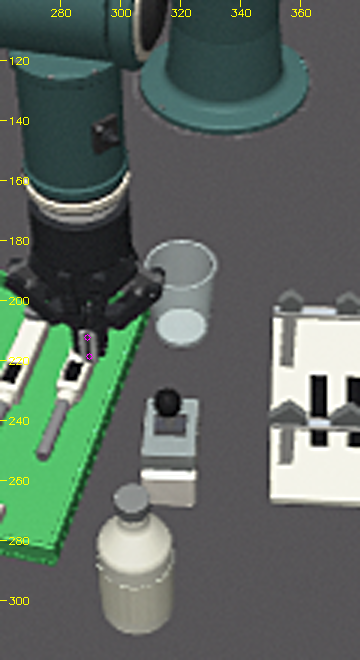

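View pics/t1.png

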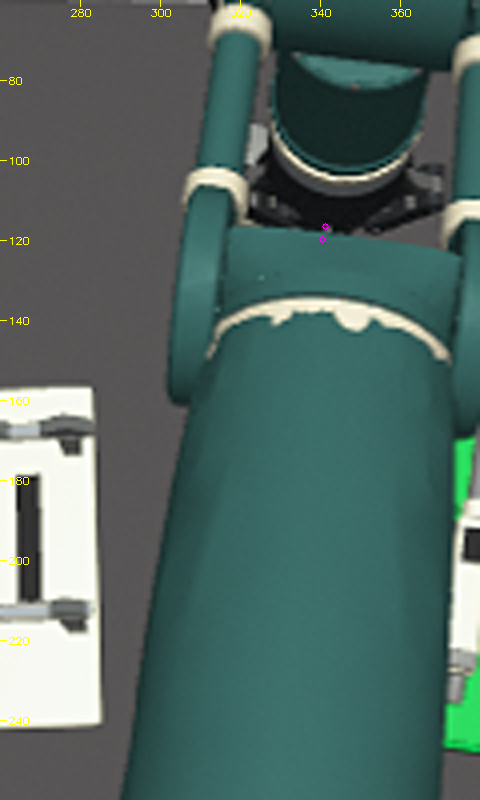

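The scene crop shows the shut fingertips at (289,218), matching the projected TCP. The lever ball is at (316,234), still on. Next I go beyond the lever and pull it.

Request:
move_arm --series "0 0 0 -0.2 -0.04 0 -1;0 0 0 -0.4 -0.04 0 -1;0 0 0 -0.6 -0.04 0 -1;0 0 0 -0.6 -0.04 0.1 -1;0 0 0 -0.6 -0.04 0.3 -1;0 0 0 -0.6 -0.04 0.5 -1;0 0 0 -0.6 -0.04 0.75 -1;0 0 0 -0.6 -0.04 1 -1"

```text
time: 6.4
tool_pos: [0.6906, 0.005, 0.1522]
tcp_rot: [2.221, -2.221, 0.001]
wrist_force: [-1.4, 1.1, -0.2]
width: 0.001
```

Request:
move_arm --series "0 0 0 0 0 0.1 -1;0 0 0 0 0 0.23 -1;0 0 0 0 0.05 0.23 -1;0 0 0 0 0.1 0.23 -1;0 0 0 0 0.15 0.23 -1;0 0 0 0 0.2 0.23 -1;0 0 0 0 0.25 0.23 -1;0 0 0 0 0.3 0.23 -1"

```text
time: 7.2
tool_pos: [0.6616, 0.0047, 0.1317]
tcp_rot: [-2.219, 2.221, -0.003]
wrist_force: [1.3, 0.5, 0.9]
width: -0.002
```

Run:
```python
from h import *
s=cam("scene")
p,r=T0(); tip=p+r.apply([0,0,.022]); print(p,tip)
crop(s,260,150,380,320,4,"s2.png",proj(s,[tip,p]))
```

```text
[0.66038811 0.00476461 0.13111636] [0.66040447 0.00476335 0.10911637]
```

View pics/s2.png

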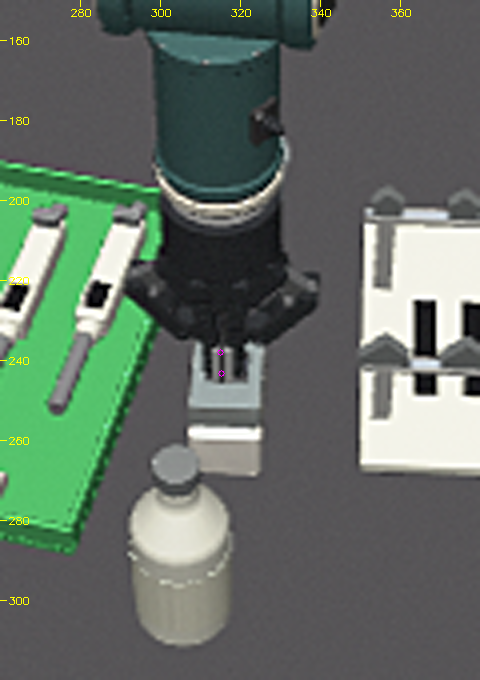

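Request:
move_arm --series "0 0 0 0 0.05 0 -1;0 0 0 0 0.12 0 -1;0 0 0 0 0.19 0 -1;0 0 0 0 0.26 0 -1;0 0 0 0 0.33 0 -1;0 0 0 0 0.4 0 -1;0 0 0 0 0.48 0 -1;0 0 0 0 0.56 0 -1"

```text
time: 8.05
tool_pos: [0.6127, 0.0053, 0.1329]
tcp_rot: [-2.21, 2.212, -0.022]
wrist_force: [34.5, 2.2, -19.9]
width: -0.002
```

Run:
```python
from h import *
s=cam("scene");t=cam("top")
crop(s,260,150,380,320,4,"s3.png");crop(t,260,60,380,260,4,"t3.png")
print(bot.read_state()["wrist_force"],T0()[0])
```

```text
[21.91444029  3.46690422 -7.47167667] [0.61290881 0.00550008 0.13357281]
```

View pics/s3.png

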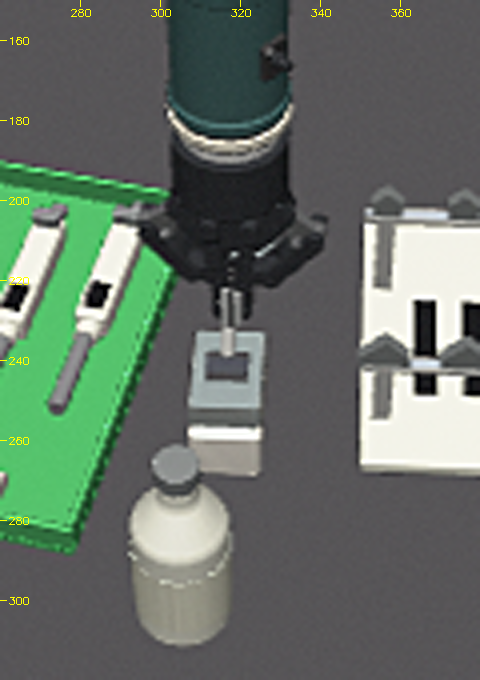

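Contact at 34 N and stalled, so the lever should be at its off stop. I'll back off, rise and look.

Request:
move_arm --series "0 0 0 0 -0.1 0 -1;0 0 0 0 -0.3 0 -1;0 0 0 0 -0.4 0 -1;0 0 0 0 -0.4 -0.2 -1;0 0 0 0 -0.4 -0.4 -1;0 0 0 0.1 -0.4 -0.6 -1;0 0 0 0.25 -0.4 -0.8 -1;0 0 0 0.4 -0.4 -1 -1"

```text
time: 8.95
tool_pos: [0.644, -0.0353, 0.2304]
tcp_rot: [2.22, -2.22, -0.003]
wrist_force: [0.1, -0.2, -0.5]
width: -0.001
```

Run:
```python
from h import *
s=cam("scene");t=cam("top")
crop(s,260,150,380,320,4,"s4.png")
print(bot.read_state()["wrist_force"],T0()[0])
```

```text
[0.02595001 0.56377426 1.40081709] [ 0.64633771 -0.03677894  0.23365496]
```

View pics/s4.png

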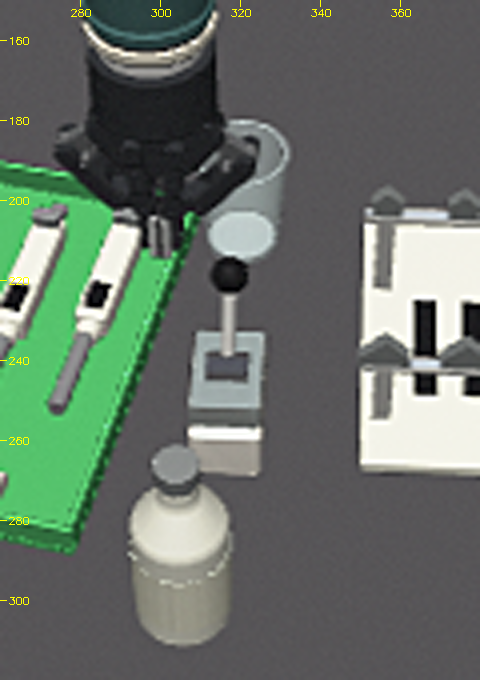

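Run:
```python
from h import *
s=cam("scene")
for z in (.1,.11,.12,.13): print(z,atz(s,[(315.8,233.8),(317.2,218.0)],z)[:,:2].round(4).tolist())
```

```text
0.1 [[0.6207, 0.0028], [0.5618, 0.0003]]
0.11 [[0.6292, 0.0039], [0.5709, 0.0014]]
0.12 [[0.6377, 0.005], [0.5799, 0.0025]]
0.13 [[0.6462, 0.0061], [0.589, 0.0036]]
```

```bash
cat > pipscene.py <<'E'
from h import *
import sys
def ptsof(o,yaw,z0=.018):
    c,s=np.cos(yaw),np.sin(yaw); e=np.array([c,s,0]); n=np.array([-s,c,0]); o=np.array([o[0],o[1],z0])
    P=[]
    for x,h in ((-.085,.0075),(-.065,.0075),(-.065,.013),(.045,.013),(.045,.007),(.125,.007)):
        for sg in (1,-1): P.append(o+x*e+sg*h*n+[0,0,h])
    return np.array(P)
E
python3 - <<'E'
from pipscene import *
O=[([.5088,-.1056],-.139),([.5156,-.1662],-.126),([.5085,-.2266],-.105),([.4939,-.2917],-.103),([.4781,-.351],-.217)]
s=cam("scene");t=cam("top")
P=np.vstack([ptsof(*o) for o in O])
crop(s,160,175,315,290,5,"s5.png",proj(s,P)); crop(t,240,120,475,265,3,"t5.png",proj(t,P))
E
```

```text
(no output)
```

View pics/s5.png

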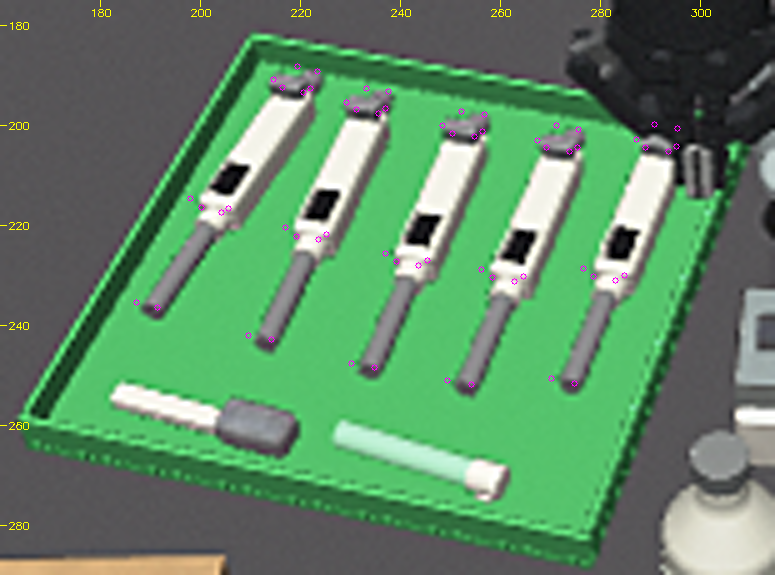

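View pics/t5.png

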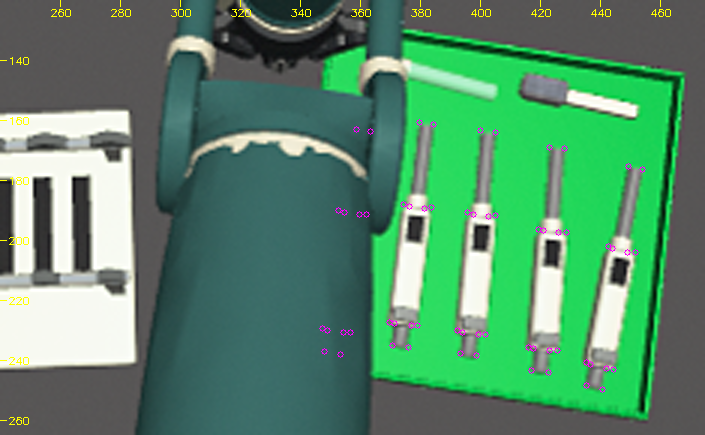

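Run:
```python
from h import *
s=cam("scene");p,r=T0()
tip=p+r.apply([0,0,.022]); L=[tip,p]+[tip+r.apply([a,b,0]) for a in(-.0145,.0145) for b in(-.011,.011)]
print(proj(s,L).round(1))
crop(s,270,160,330,225,10,"s6.png",proj(s,L),grid=10)
```

```text
[[299.7 212.5]
 [299.4 206.6]
 [304.8 216. ]
 [305.9 209.8]
 [293.5 215.2]
 [294.7 209. ]]
```

View pics/s6.png

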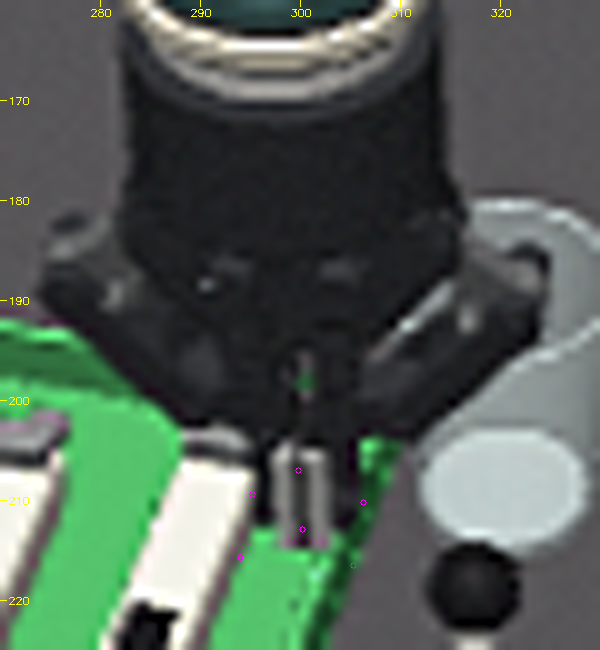

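Run:
```python
from h import *
t=cam("top");s=cam("scene")
# tray outer top corners (z=.028) in top initial: 
c=atz(t,np.array([[351,126.5],[467.5,144.5],[455.5,260],[334.5,241.5]])-.5,.028)[:,:2]; print(c.round(4))
for i in range(4): print(np.linalg.norm(c[i]-c[(i+1)%4]).round(4), np.arctan2(*(c[(i+1)%4]-c[i])[::-1]).round(3))
e=(c[0]-c[3]);e/=np.linalg.norm(e); n=np.array([-e[1],e[0]])
for o in ([.5088,-.1056],): 
  for x in (-.085,0,.125):
    q=np.array(o)+x*np.array([np.cos(-.139),np.sin(-.139)]); print(x,"dist to outer wall",((c[3]-q)@n).round(4))
print(rel([.5088,-.103,.2],tool_down(-.139,0,-1)))
cs=atz(s,np.array([[308.5,199.5],[279,281],[211,182.5],[165.5,259]]),.028);print(cs.round(4))
```

```text
[[ 0.7387 -0.0943]
 [ 0.6916 -0.4258]
 [ 0.366  -0.3791]
 [ 0.4135 -0.0491]]
0.3349 -1.712
0.3289 2.999
0.3334 1.428
0.3283 -0.138
-0.085 dist to outer wall 0.0428
0 dist to outer wall 0.0429
0.125 dist to outer wall 0.043
(array([0.002, 0.   , 0.066]), array([0.686, 1.35 , 0.287]))
[[ 0.4205 -0.0437  0.028 ]
 [ 0.7361 -0.0855  0.028 ]
 [ 0.3737 -0.3712  0.028 ]
 [ 0.6938 -0.4164  0.028 ]]
```

Run:
```python
from h import *
g=tool_down(-.126,0,-1); print(T0()[0])
print(rel([.5156,-.163,.14],g)); print(rel([.5156,-.163,.031],g,(np.array([.5156,-.163,.14]),g)))
```

```text
[ 0.64386146 -0.03443349  0.22825523]
(array([0.002, 0.   , 0.06 ]), array([1.286, 1.28 , 0.886]))
(array([0., 0., 0.]), array([0.  , 0.  , 1.09]))
```

Request:
move_arm --series "0 0 0.008 0.15 0.15 0 -0.5;0 0 0.016 0.3 0.3 0 0;0 0 0.024 0.45 0.45 0 0.13;0 0 0.032 0.6 0.6 0 0.13;0 0 0.04 0.75 0.75 0 0.13;0 0 0.048 0.85 0.85 0 0.13;0 0 0.056 0.95 0.95 0 0.13;0 0 0.06 1 1 0 0.13"

```text
time: 10.15
tool_pos: [0.5439, -0.1362, 0.2304]
tcp_rot: [-2.074, 2.359, -0.0]
wrist_force: [1.1, 0.1, -0.1]
width: 0.567
```

Run:
```python
from h import *
g=tool_down(-.126,0,-1); print(T0()[0],bot.read_state()["width"])
print(rel([.5156,-.163,.13],g))
```

```text
[ 0.54388399 -0.13621505  0.2304082 ] 0.5669624737184067
(array([-0.   , -0.   , -0.001]), array([0.302, 0.246, 1.004]))
```

Request:
move_arm --series "0 0 0 0.15 0.12 0.1 0.13;0 0 0 0.3 0.25 0.2 0.13;0 0 0 0.3 0.25 0.35 0.13;0 0 0 0.3 0.25 0.5 0.13;0 0 0 0.3 0.25 0.7 0.13;0 0 0 0.3 0.25 0.85 0.13;0 0 0 0.3 0.25 1 0.13;0 0 0 0.3 0.25 1 0.13"

```text
time: 10.95
tool_pos: [0.5147, -0.1607, 0.1272]
tcp_rot: [2.076, -2.355, -0.007]
wrist_force: [-1.2, 0.1, 0.3]
width: 0.561
```

Run:
```python
from h import *
g=tool_down(-.126,0,-1); print(T0()[0])
print(rel([.5156,-.163,.031],g))
s=cam("scene"); crop(s,160,130,315,290,5,"s7.png")
```

```text
[ 0.51469347 -0.16068183  0.12717827]
(array([0.002, 0.001, 0.   ]), array([ 0.023, -0.017,  0.962]))
```

View pics/s7.png

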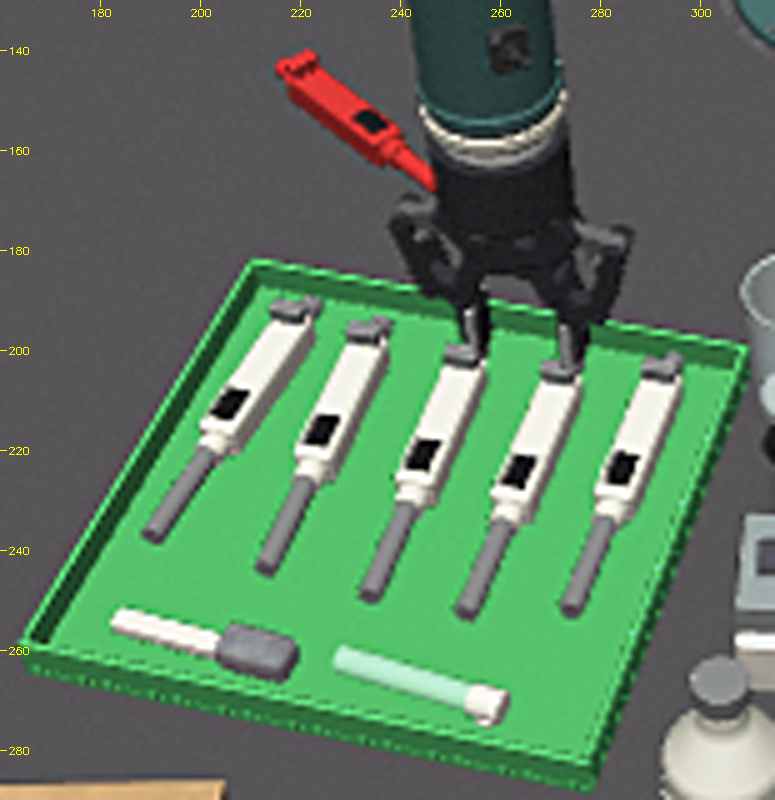

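Request:
move_arm --series "0 0 0 0.01 -0.01 0.15 0.13;0 0 0 0.01 -0.01 0.3 0.13;0 0 0 0.01 -0.01 0.45 0.13;0 0 0 0.01 -0.01 0.6 0.13;0 0 0 0.01 -0.01 0.75 0.13;0 0 0 0.01 -0.01 0.87 0.13;0 0 0 0.01 -0.01 0.95 0.13;0 0 0 0.01 -0.01 0.95 0.13"

```text
time: 11.8
tool_pos: [0.5161, -0.1625, 0.0336]
tcp_rot: [2.076, -2.356, -0.004]
wrist_force: [0.5, 0.3, -0.3]
width: 0.564
```

Run:
```python
from h import *
g=tool_down(-.126,0,-1); print(T0()[0],bot.read_state()["wrist_force"])
print(rel([.5156,-.163,.031],g))
s=cam("scene"); crop(s,200,150,315,260,6,"s8.png")
```

```text
[ 0.51607218 -0.16245886  0.03364525] [ 0.50104177  0.27437268 -0.27600634]
(array([ 0.001,  0.   , -0.   ]), array([0.006, 0.004, 0.026]))
```

View pics/s8.png

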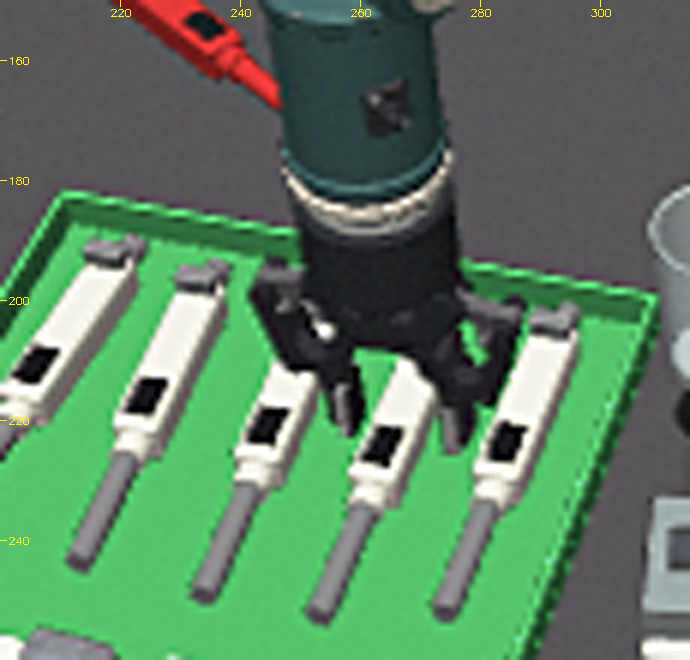

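Fingers straddle pipette 2: left tip (258,222), right tip (276,223). I'll close.

Request:
move_arm --series "0 0 0 0 0 0.02 0.13;0 0 0 0 0 0.02 -1;0 0 0 0 0 0.02 -1;0 0 0 0 0 0.02 -1;0 0 0 0 0 0.02 -1;0 0 0 0 0 0.02 -1;0 0 0 0 0 0.02 -1;0 0 0 0 0 0.02 -1" --squeeze 70

```text
time: 12.65
tool_pos: [0.518, -0.1632, 0.0342]
tcp_rot: [-2.076, 2.357, -0.002]
wrist_force: [-0.2, 0.2, 5.4]
width: 0.282
```

Run:
```python
from h import *
s=cam("scene"); crop(s,200,150,315,260,6,"s9.png")
p,r=T0(); print(p,r.as_matrix()[:,0])
from pipscene import *
print(proj(s,ptsof(p,-.126)).round(1).tolist())
```

```text
[ 0.51803609 -0.16318036  0.03427263] [-1.25964499e-01 -9.92034671e-01  3.94333549e-04]
[[276.1, 201.0], [271.5, 200.3], [274.2, 205.5], [269.7, 204.7], [275.8, 204.5], [267.8, 203.2], [265.0, 230.6], [256.6, 229.1], [263.2, 231.5], [258.7, 230.8], [254.6, 252.2], [249.9, 251.4]]
```

View pics/s9.png

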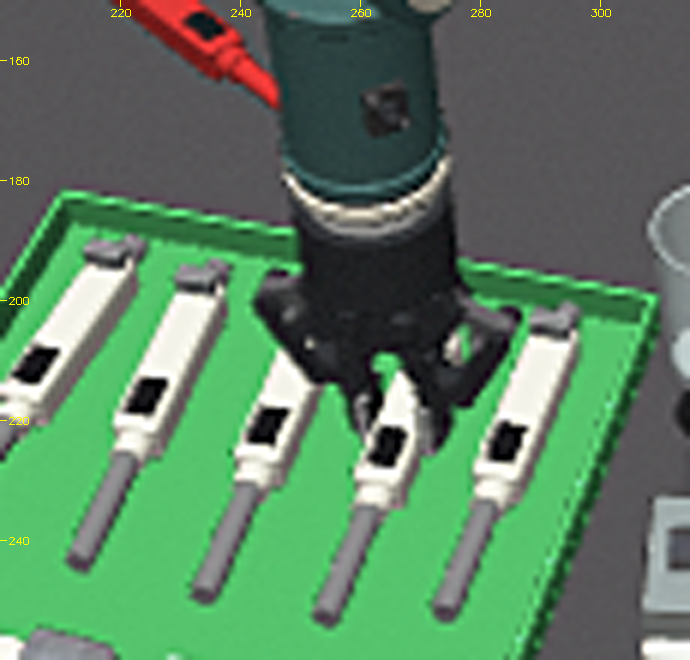

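Request:
move_arm --series "0 0 0 0 0 -0.03 -1;0 0 0 0 0 -0.1 -1;0 0 0 0 0 -0.2 -1;0 0 0 0 0 -0.35 -1;0 0 0 0 0 -0.5 -1;0 0 0 0 0 -0.7 -1;0 0 0 0 0 -0.9 -1;0 0 0 0 0 -1 -1"

```text
time: 13.5
tool_pos: [0.5188, -0.1634, 0.1367]
tcp_rot: [-2.075, 2.355, -0.007]
wrist_force: [-0.2, -0.2, -1.2]
width: 0.283
```

```bash
cat >> h.py <<'E'
STAND=np.array([.516,.242,.050])
def place(ny,gx=.0024,gz=.016,up=0.,pitch=.21,st=None,back=0.):
    """TCP pose so that pipette origin lies at the notch ny, raised by up; TCP at pipette (gx,0,gz)"""
    x,y,a=STAND if st is None else st
    o=np.array([x-np.sin(a)*ny,y+np.cos(a)*ny,.099+up])
    ey=np.array([-np.sin(a),np.cos(a),0]); B=R.from_rotvec(pitch*ey)*R.from_rotvec([0,0,a])
    return o+B.apply([gx,0,gz]), tool_down(a,pitch,-1)
E
python3 - <<'E'
from h import *
pos,rot=place(.112,up=.09,pitch=0); print(T0()[0],pos, rel(pos,rot))
s=cam("scene"); crop(s,200,120,315,260,5,"s10.png")
E
```

```text
[ 0.51875556 -0.16341683  0.13671376] [0.51279933 0.35397998 0.205     ] (array([-0.002, -0.001, -0.084]), array([-5.125,  0.708, -0.691]))
```

View pics/s10.png

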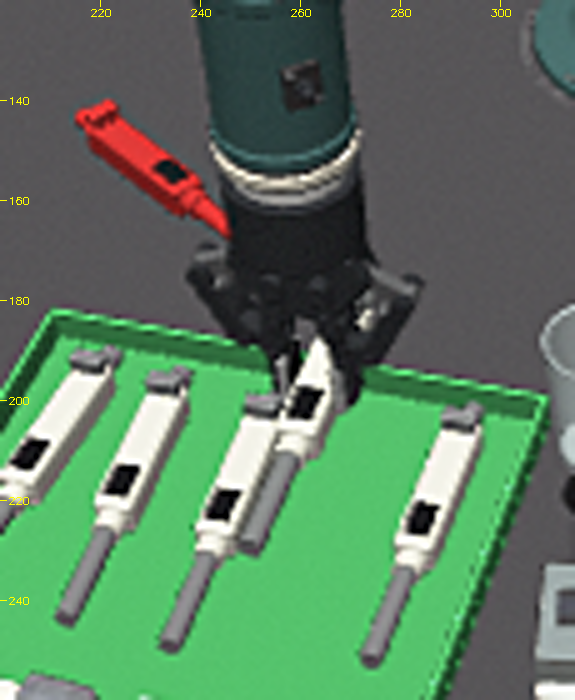

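Request:
move_arm --series "0 0 -0.01 -0.05 0 -0.15 -1;0 0 -0.02 -0.15 0 -0.3 -1;0 0 -0.03 -0.3 0 -0.45 -1;0 0 -0.04 -0.45 0.02 -0.6 -1;0 0 -0.05 -0.6 0.05 -0.7 -1;0 0 -0.06 -0.75 0.08 -0.7 -1;0 0 -0.075 -0.9 0.11 -0.7 -1;0 0 -0.084 -1 0.14 -0.7 -1"

```text
time: 14.35
tool_pos: [0.515, -0.0601, 0.2024]
tcp_rot: [2.279, -2.161, -0.002]
wrist_force: [-0.0, 0.2, -1.3]
width: 0.286
```

Run:
```python
from h import *
pos,rot=place(.112,up=.09,pitch=0); print(T0()[0],pos, rel(pos,rot))
```

```text
[ 0.51503929 -0.06005048  0.20240977] [0.51279933 0.35397998 0.205     ] (array([0.001, 0.   , 0.001]), array([-4.136, -0.196, -0.024]))
```

Request:
move_arm --series "0 0 0 -0.13 -0.01 0 -1;0 0 0 -0.26 -0.01 0 -1;0 0 0 -0.39 -0.02 -0.01 -1;0 0 0 -0.52 -0.02 -0.01 -1;0 0 0 -0.65 -0.03 -0.02 -1;0 0 0 -0.78 -0.04 -0.02 -1;0 0 0 -0.9 -0.05 -0.02 -1;0 0 0 -1 -0.05 -0.02 -1"

```text
time: 15.15
tool_pos: [0.516, 0.0393, 0.2053]
tcp_rot: [-2.276, 2.165, -0.0]
wrist_force: [0.2, -0.4, -1.9]
width: 0.286
```

Request:
move_arm --series "0 0 0 -0.13 -0.01 0 -1;0 0 0 -0.26 -0.01 0 -1;0 0 0 -0.39 -0.02 0 -1;0 0 0 -0.52 -0.02 0 -1;0 0 0 -0.65 -0.03 0 -1;0 0 0 -0.78 -0.04 0 -1;0 0 0 -0.9 -0.05 0 -1;0 0 0 -1 -0.05 0 -1"

```text
time: 15.95
tool_pos: [0.5161, 0.1395, 0.2053]
tcp_rot: [-2.276, 2.165, -0.0]
wrist_force: [-0.0, -0.1, -1.7]
width: 0.285
```

Request:
move_arm --series "0 0 0 -0.13 -0.01 0 -1;0 0 0 -0.26 -0.01 0 -1;0 0 0 -0.39 -0.02 0 -1;0 0 0 -0.52 -0.02 0 -1;0 0 0 -0.65 -0.03 0 -1;0 0 0 -0.78 -0.04 0 -1;0 0 0 -0.9 -0.05 0 -1;0 0 0 -1 -0.05 0 -1"

```text
time: 16.75
tool_pos: [0.5161, 0.2396, 0.2053]
tcp_rot: [-2.276, 2.165, 0.0]
wrist_force: [0.2, 0.0, -0.8]
width: 0.288
```

Run:
```python
from h import *
pos,rot=place(.112,up=.05); print(T0()[0],pos, rel(pos,rot))
s=cam("scene"); crop(s,330,100,490,280,4,"s11.png")
```

```text
[0.51606196 0.23963379 0.20528407] [0.51607786 0.35414404 0.16414819] (array([-0.1,  0. , -0. ]), array([-1.144, -0.057,  0.411]))
```

View pics/s11.png

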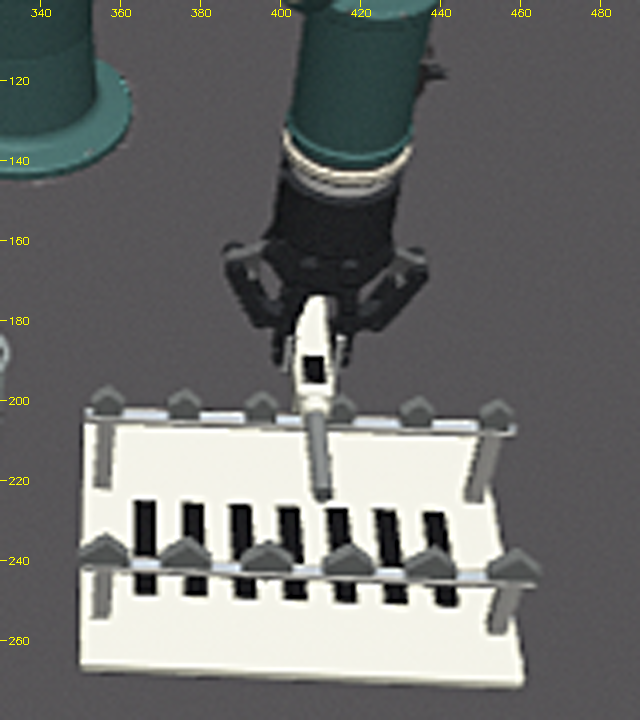

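Request:
move_arm --series "0 0 0 -0.15 0 0 -1;-0.01 0 0 -0.3 0 0 -1;-0.03 0 0 -0.45 -0.01 0 -1;-0.05 0 0 -0.6 -0.02 0 -1;-0.07 0 0 -0.75 -0.03 0 -1;-0.09 0 0 -0.9 -0.04 0 -1;-0.1 0 0 -1 -0.05 0 -1;-0.1 0 0 -1 -0.05 0 -1"

```text
time: 17.6
tool_pos: [0.5165, 0.3401, 0.2047]
tcp_rot: [2.161, -2.054, -0.217]
wrist_force: [0.5, -0.0, -0.7]
width: 0.288
```

Run:
```python
from h import *
pos,rot=place(.112,up=.05); print(T0()[0],pos, rel(pos,rot))
```

```text
[0.51645819 0.34006441 0.20466886] [0.51607786 0.35414404 0.16414819] (array([ 0., -0.,  0.]), array([-0.141, -0.088,  0.396]))
```

Request:
move_arm --series "0 0 0 -0.07 -0.04 0.1 -1;0 0 0 -0.14 -0.09 0.15 -1;0 0 0 -0.14 -0.09 0.2 -1;0 0 0 -0.14 -0.09 0.25 -1;0 0 0 -0.14 -0.09 0.3 -1;0 0 0 -0.14 -0.09 0.35 -1;0 0 0 -0.14 -0.09 0.4 -1;0 0 0 -0.14 -0.09 0.4 -1"

```text
time: 18.4
tool_pos: [0.5152, 0.3521, 0.1634]
tcp_rot: [2.159, -2.055, -0.217]
wrist_force: [-0.4, 0.5, -1.3]
width: 0.288
```

Run:
```python
from h import *
pos,rot=place(.112,up=.03); print(T0()[0],pos, rel(pos,rot))
s=cam("scene"); t=cam("top")
crop(s,390,150,490,270,6,"s12.png",grid=10);crop(t,150,130,260,260,5,"t12.png",grid=10)
```

```text
[0.515159   0.35214872 0.16335536] [0.51607786 0.35414404 0.14414819] (array([ 0., -0., -0.]), array([-0.02 , -0.05 ,  0.186]))
```

View pics/s12.png

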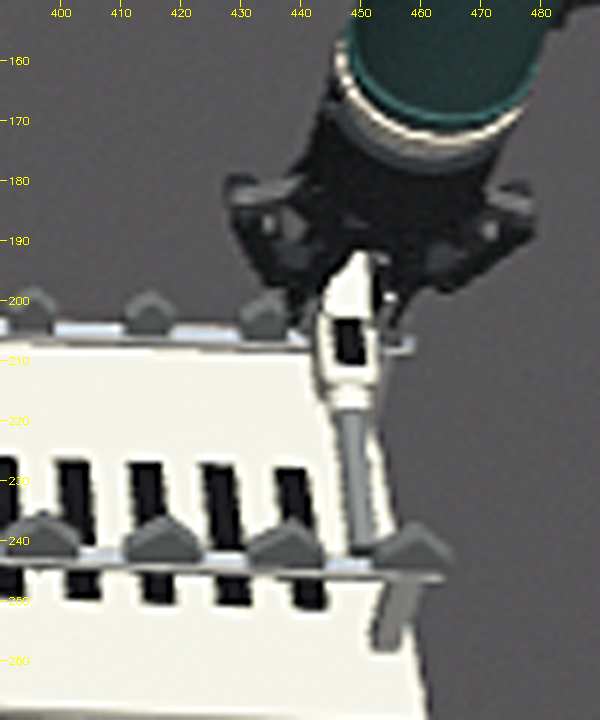

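View pics/t12.png

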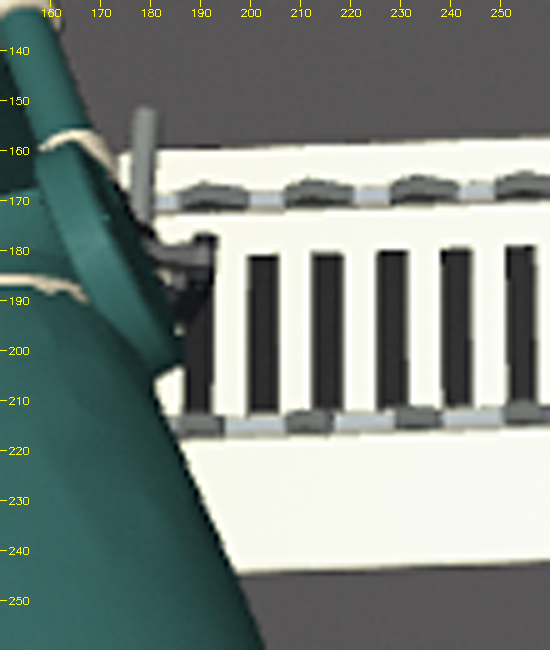

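Run:
```python
from h import *
s=cam("scene"); t=cam("top")
p,r=T0(); gx,gz=.0024,.016
ax=lambda x: p+r.apply([0,-(x-gx),gz])
print(ax(0),ax(.125))
for x in (.05,.085,.11,.125): print(x,ax(x).round(4),"top",proj(t,ax(x))[0].round(1),"scene",proj(s,ax(x))[0].round(1))
def sw(p,P):
    x,y,a=p; c,sn=np.cos(a),np.sin(a)
    P=np.atleast_2d(P); return np.c_[x+c*P[:,0]-sn*P[:,1],y+sn*P[:,0]+c*P[:,1],P[:,2]]
print("peaks low", proj(t,sw(STAND,[[.085,.14,.097],[.085,.084,.097]])).round(1).tolist(),proj(s,sw(STAND,[[.085,.14,.097],[.085,.084,.097]])).round(1).tolist())
```

```text
[0.51041507 0.35240781 0.14948852] [0.6325492  0.35847025 0.12357516]
0.05 [0.5593 0.3548 0.1391] top [176.  178.2] scene [446.8 217. ]
0.085 [0.5935 0.3565 0.1319] top [177.  165.7] scene [448.  228.3]
0.11 [0.6179 0.3577 0.1267] top [177.7 156.8] scene [448.8 236.5]
0.125 [0.6325 0.3585 0.1236] top [178.1 151.6] scene [449.3 241.5]
peaks low [[169.6, 168.4], [191.0, 167.6]] [[456.7, 237.6], [435.9, 236.8]]
```

```bash
sed -i 's/^STAND=.*/STAND=np.array([.516,.244,.050])/' h.py
python3 - <<'E'
from h import *
for u in (.01,0): 
    pos,rot=place(.112,up=u); print(T0()[0],pos, rel(pos,rot))
E
```

```text
[0.5160731  0.35268423 0.1646434 ] [0.51607786 0.35614404 0.12414819] (array([-0.001,  0.   , -0.   ]), array([-0.034, -0.086,  0.396]))
[0.5160731  0.35268423 0.1646434 ] [0.51607786 0.35614404 0.11414819] (array([-0.001,  0.   , -0.   ]), array([-0.034, -0.106,  0.494]))
```

Request:
move_arm --series "0 0 0 -0.03 -0.02 0.1 -1;0 0 0 -0.04 -0.04 0.2 -1;0 0 0 -0.04 -0.06 0.25 -1;0 0 0 -0.04 -0.07 0.3 -1;0 0 0 -0.04 -0.08 0.35 -1;0 0 0 -0.04 -0.09 0.4 -1;0 0 0 -0.04 -0.09 0.4 -1;0 0 0 -0.04 -0.09 0.4 -1"

```text
time: 19.4
tool_pos: [0.5161, 0.3566, 0.1232]
tcp_rot: [2.16, -2.056, -0.216]
wrist_force: [0.2, -0.0, -1.0]
width: 0.29
```

Run:
```python
from h import *
for u in (0,): 
    pos,rot=place(.112,up=u); print(T0()[0],pos, rel(pos,rot))
s=cam("scene")
crop(s,390,150,490,270,6,"s13.png",grid=10)
```

```text
[0.51608607 0.356576   0.12323637] [0.51607786 0.35614404 0.11414819] (array([-0., -0., -0.]), array([ 0.004, -0.019,  0.089]))
```

View pics/s13.png

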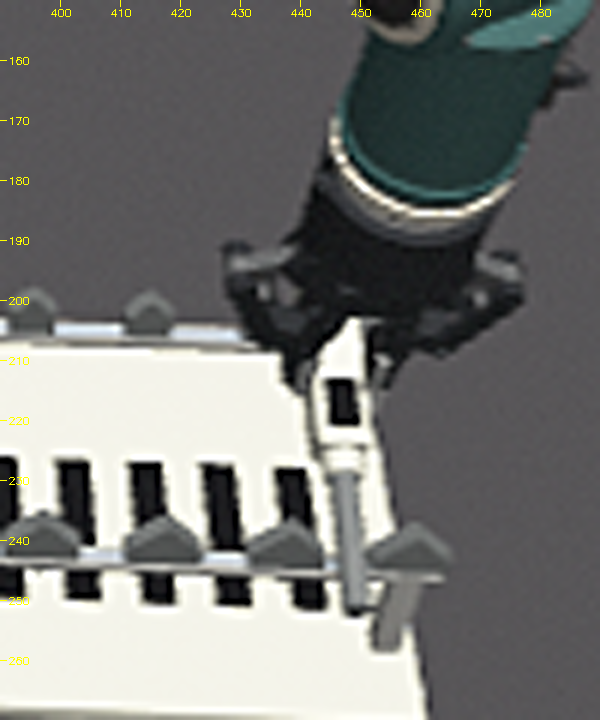

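Shaft is centred between the teeth (448 vs peaks at 437.8 and 458.8). I'll lower the last 9 mm.

Request:
move_arm --series "0 0 0 0 0 0.02 -1;0 0 0 0 -0.01 0.04 -1;0 0 0 0 -0.015 0.06 -1;0 0 0 0 -0.02 0.075 -1;0 0 0 0 -0.02 0.085 -1;0 0 0 0 -0.02 0.09 -1;0 0 0 0 -0.02 0.09 -1;0 0 0 0 -0.02 0.09 -1"

```text
time: 20.25
tool_pos: [0.5164, 0.3566, 0.1149]
tcp_rot: [2.161, -2.056, -0.216]
wrist_force: [-0.2, -2.3, 6.3]
width: 0.282
```

Request:
move_arm --series "0 0 0 0 0 0 -0.3;0 0 0 0 0 0 -0.1;0 0 0 0 0 0 -0.1;0 0 0 0 0 0 -0.1;0 0 0 0 0 -0.1 -0.1;0 0 0 0 0 -0.25 -0.1;0 0 0 0 0 -0.4 -0.1;0 0 0 0 0 -0.6 -0.1"

```text
time: 21.05
tool_pos: [0.5291, 0.3573, 0.1744]
tcp_rot: [2.161, -2.056, -0.216]
wrist_force: [0.2, -0.2, -0.9]
width: 0.451
```

Run:
```python
from h import *
print(bot.read_state()["width"])
s=cam("scene")
crop(s,390,150,490,270,6,"s14.png",grid=10)
```

```text
0.4508417497395075
```

View pics/s14.png

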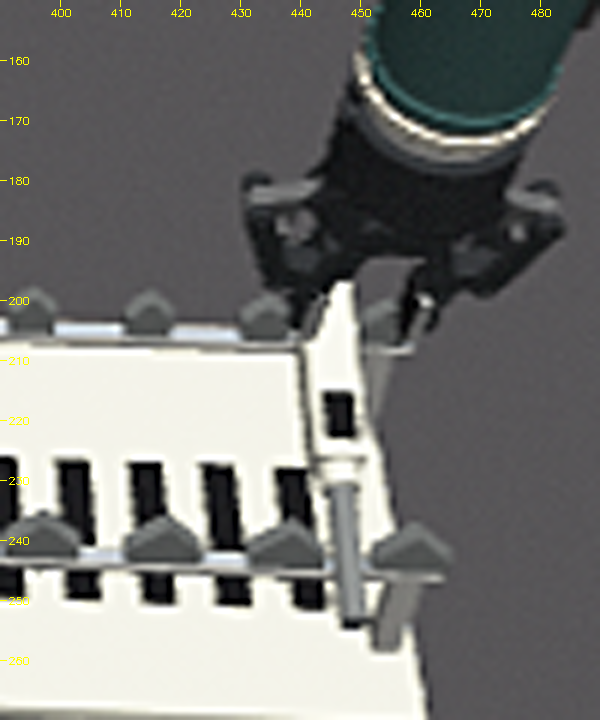

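Pipette lies in notch +112: shaft at (448,250) between the teeth. Now I look at the tray again before the next grasp.

Run:
```python
from pipscene import *
t=cam("top")
O=[([.5088,-.1056],-.139),([.5085,-.2266],-.105),([.4939,-.2917],-.103),([.4781,-.351],-.217)]
P=np.vstack([ptsof(*o) for o in O])
crop(t,330,120,475,265,5,"t15.png",proj(t,P))
print(T0()[0], rel([.51,-.104,.2],tool_down(-.139,0,-1)))
```

```text
[0.53174957 0.35867854 0.17790101] (array([ 0.096, -0.007,  0.09 ]), array([ 4.61 ,  0.484, -0.145]))
```

View pics/t15.png

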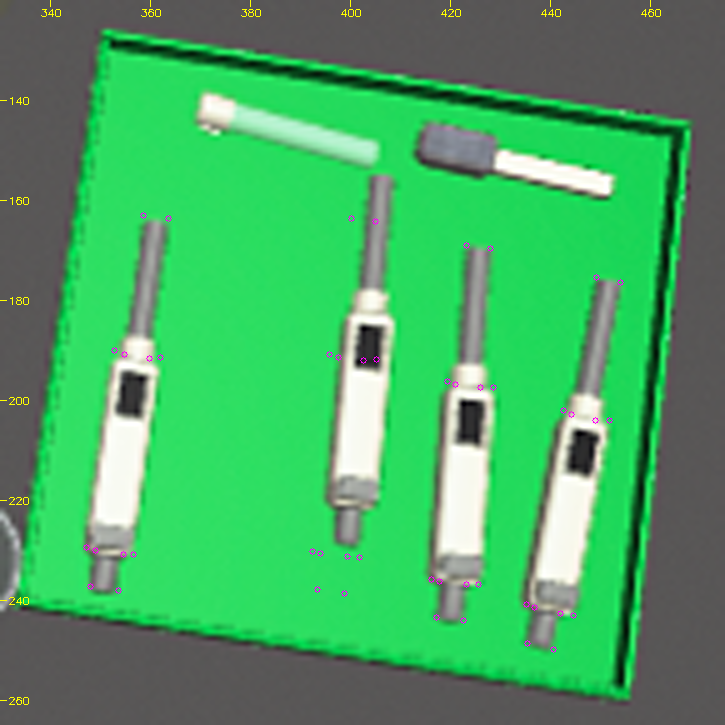

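Request:
move_arm --series "0 0 0 0.05 0 -0.1 -0.1;0.02 0 0.01 0.15 0 -0.2 -0.1;0.04 0 0.02 0.3 0.02 -0.2 -0.1;0.06 0 0.04 0.45 0.04 -0.2 -0.1;0.08 0 0.05 0.6 0.06 -0.2 -0.1;0.096 0 0.07 0.75 0.08 -0.2 -0.1;0.096 -0.007 0.08 0.88 0.1 -0.2 -0.1;0.096 -0.007 0.09 1 0.12 -0.2 -0.1"

```text
time: 21.95
tool_pos: [0.5255, 0.2558, 0.1948]
tcp_rot: [2.054, -2.364, -0.004]
wrist_force: [0.4, 0.5, 0.6]
width: 0.449
```

Run:
```python
from pipscene import *
print(T0()[0], rel([.51,-.1045,.2],tool_down(-.139,0,-1)))
```

```text
[0.5255333  0.25578031 0.19476573] (array([ 0.004, -0.003, -0.001]), array([ 3.589, -0.349, -0.035]))
```

Request:
move_arm --series "0 0 0 0.13 -0.01 0 -0.1;0 0 0 0.26 -0.02 0 -0.1;0 0 0 0.39 -0.04 0 -0.1;0 0 0 0.52 -0.05 0 -0.1;0 0 0 0.65 -0.06 0 -0.1;0 0 0 0.78 -0.08 0 -0.1;0 0 0 0.9 -0.09 0 -0.1;0 0 0 1 -0.1 0 -0.1"

```text
time: 22.75
tool_pos: [0.522, 0.1555, 0.1953]
tcp_rot: [2.055, -2.364, -0.003]
wrist_force: [-0.3, 0.3, 0.2]
width: 0.451
```

Request:
move_arm --series "0 0 0 0.13 -0.01 0 -0.1;0 0 0 0.26 -0.02 0 -0.1;0 0 0 0.39 -0.04 0 -0.1;0 0 0 0.52 -0.05 0 -0.1;0 0 0 0.65 -0.06 0 -0.1;0 0 0 0.78 -0.08 0 -0.1;0 0 0 0.9 -0.09 0 -0.1;0 0 0 1 -0.1 0 -0.1"

```text
time: 23.55
tool_pos: [0.5181, 0.055, 0.1958]
tcp_rot: [2.055, -2.364, -0.003]
wrist_force: [-0.6, -0.6, 0.5]
width: 0.452
```

Request:
move_arm --series "0 0 0 0.13 -0.01 0 -0.1;0 0 0 0.26 -0.02 0 -0.1;0 0 0 0.39 -0.04 0 -0.1;0 0 0 0.52 -0.05 0 -0.1;0 0 0 0.65 -0.06 0 -0.1;0 0 0 0.78 -0.08 0 -0.1;0 0 0 0.9 -0.09 0 -0.1;0 0 0 1 -0.1 0 -0.1"

```text
time: 24.35
tool_pos: [0.5141, -0.0454, 0.1964]
tcp_rot: [2.055, -2.364, -0.003]
wrist_force: [0.7, -0.2, -0.1]
width: 0.45
```

Run:
```python
from pipscene import *
print(T0()[0], rel([.51,-.1045,.12],tool_down(-.139,0,-1)))
```

```text
[ 0.51409903 -0.04539006  0.1963574 ] (array([ 0.003, -0.003, -0.   ]), array([ 0.587, -0.047,  0.767]))
```

Request:
move_arm --series "0 0 0 0.15 -0.01 0 -0.1;0 0 0 0.3 -0.02 0 -0.1;0.003 -0.003 0 0.45 -0.03 0.1 -0.1;0.003 -0.003 0 0.58 -0.05 0.25 -0.1;0.003 -0.003 0 0.587 -0.05 0.4 -0.1;0.003 -0.003 0 0.587 -0.05 0.6 -0.1;0.003 -0.003 0 0.587 -0.05 0.76 -0.1;0.003 -0.003 0 0.587 -0.05 0.77 -0.1"

```text
time: 25.15
tool_pos: [0.5075, -0.1026, 0.1158]
tcp_rot: [2.059, -2.367, -0.011]
wrist_force: [-0.4, 0.8, -0.5]
width: 0.454
```

Run:
```python
from pipscene import *
print(T0()[0], rel([.51,-.1045,.035],tool_down(-.139,0,-1)))
s=cam("scene"); crop(s,240,140,330,260,6,"s16.png",grid=10)
```

```text
[ 0.5075305  -0.10259425  0.11580864] (array([ 0.004,  0.001, -0.   ]), array([ 0.017, -0.034,  0.808]))
```

View pics/s16.png

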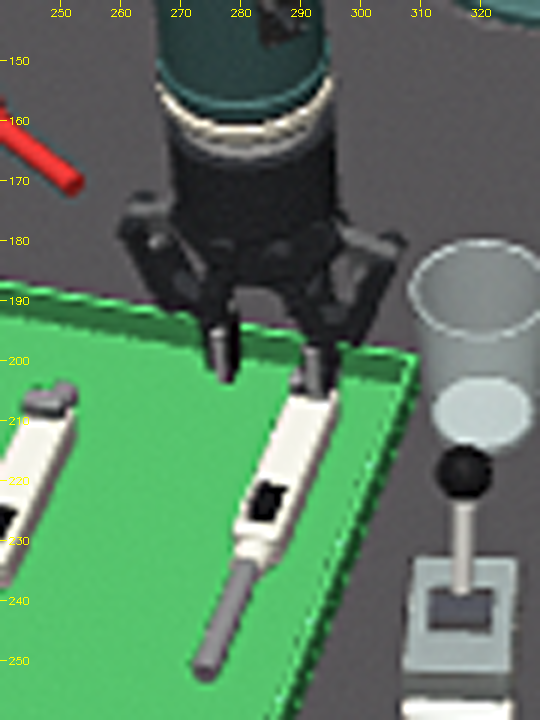

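Request:
move_arm --series "0.004 0 0 0.01 -0.03 0.1 -0.1;0.004 0 0 0.01 -0.03 0.2 -0.1;0.004 0 0 0.01 -0.03 0.3 -0.1;0.004 0 0 0.01 -0.03 0.4 -0.1;0.004 0 0 0.01 -0.03 0.5 -0.1;0.004 0 0 0.01 -0.03 0.55 -0.1;0.004 0 0 0.01 -0.03 0.55 -0.1;0.004 0 0 0.01 -0.03 0.55 -0.1"

```text
time: 26.0
tool_pos: [0.5132, -0.1049, 0.0646]
tcp_rot: [-2.058, 2.366, -0.008]
wrist_force: [0.1, -0.5, -0.1]
width: 0.452
```

Run:
```python
from pipscene import *
print(T0()[0], rel([.51,-.1045,.035],tool_down(-.139,0,-1)))
s=cam("scene"); crop(s,240,140,330,260,6,"s17.png",grid=10)
```

```text
[ 0.51323159 -0.1048573   0.06461211] (array([-0.004,  0.   , -0.   ]), array([0.001, 0.035, 0.296]))
```

View pics/s17.png

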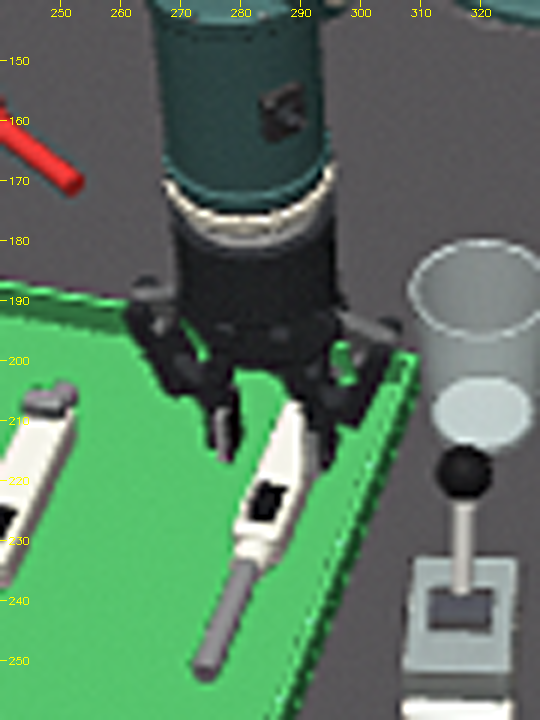

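Request:
move_arm --series "-0.002 0 0 0 0.01 0.06 -0.1;-0.004 0 0 0 0.02 0.12 -0.1;-0.004 0 0 0 0.035 0.18 -0.1;-0.004 0 0 0 0.035 0.24 -0.1;-0.004 0 0 0 0.035 0.28 -0.1;-0.004 0 0 0 0.035 0.29 -0.1;-0.004 0 0 0 0.035 0.29 -0.1;-0.004 0 0 0 0.035 0.29 -0.1"

```text
time: 26.85
tool_pos: [0.5101, -0.1044, 0.0358]
tcp_rot: [2.062, -2.37, -0.001]
wrist_force: [0.3, -0.3, -0.5]
width: 0.451
```

Request:
move_arm --series "0 0 0 0 0 0 -0.5;0 0 0 0 0 0 -1;0 0 0 0 0 0 -1;0 0 0 0 0 0 -1;0 0 0 0 0 0 -1;0 0 0 0 0 0 -1;0 0 0 0 0 0 -1;0 0 0 0 0 0 -1"

```text
time: 27.65
tool_pos: [0.5106, -0.1045, 0.0363]
tcp_rot: [-2.061, 2.37, -0.0]
wrist_force: [-0.0, -0.2, 6.3]
width: 0.287
```

Run:
```python
from pipscene import *
print(T0()[0],bot.read_state()["wrist_force"])
s=cam("scene"); crop(s,240,140,330,260,6,"s18.png",grid=10)
```

```text
[ 0.51057683 -0.10453689  0.03626187] [-0.0182895  -0.2179648   6.28868916]
```

View pics/s18.png

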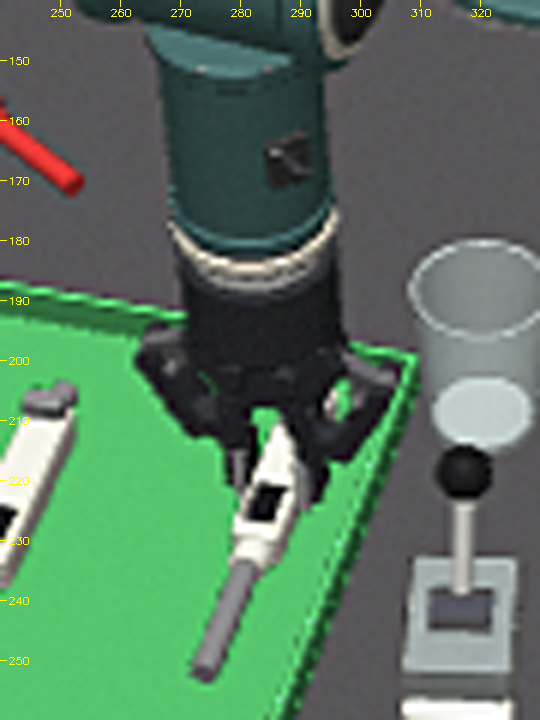

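Request:
move_arm --series "0 0 0 0 0 -0.05 -1;0 0 0 0 0 -0.15 -1;0 0 0 0 0 -0.3 -1;0 0 0 0 0 -0.45 -1;0 0 0 0 0 -0.6 -1;0 0 0 0 0 -0.75 -1;0 0 0 0 0 -0.9 -1;0 0 0 0 0 -1 -1"

```text
time: 28.5
tool_pos: [0.5103, -0.1045, 0.1371]
tcp_rot: [-2.062, 2.37, 0.0]
wrist_force: [0.1, -0.4, -0.3]
width: 0.285
```

Request:
move_arm --series "0 0 -0.01 0 0 -0.15 -1;0 0 -0.02 0 0 -0.3 -1;0 0 -0.03 -0.1 0 -0.45 -1;0 0 -0.04 -0.25 0.02 -0.6 -1;0 0 -0.05 -0.4 0.05 -0.7 -1;0 0 -0.06 -0.55 0.08 -0.7 -1;0 0 -0.08 -0.7 0.1 -0.7 -1;0 0 -0.09 -0.85 0.12 -0.7 -1"

```text
time: 29.3
tool_pos: [0.5091, -0.0168, 0.2048]
tcp_rot: [2.278, -2.161, -0.004]
wrist_force: [-0.3, -0.2, -1.1]
width: 0.285
```

Run:
```python
from h import *
pos,rot=place(.056,gx=.002,gz=.018,up=.09,pitch=0); print(T0()[0],pos, rel(pos,rot))
```

```text
[ 0.50913912 -0.01684206  0.20477255] [0.51519867 0.30002997 0.207     ] (array([0.001, 0.   , 0.001]), array([-3.161, -0.228, -0.02 ]))
```

Request:
move_arm --series "0 0 0 -0.13 -0.01 0 -1;0 0 0 -0.26 -0.02 0 -1;0 0 0 -0.39 -0.02 -0.01 -1;0 0 0 -0.52 -0.03 -0.01 -1;0 0 0 -0.65 -0.04 -0.02 -1;0 0 0 -0.78 -0.05 -0.02 -1;0 0 0 -0.9 -0.06 -0.02 -1;0 0 0 -1 -0.07 -0.02 -1"

```text
time: 30.1
tool_pos: [0.512, 0.0827, 0.2077]
tcp_rot: [2.276, -2.165, -0.002]
wrist_force: [0.5, 1.0, -1.3]
width: 0.285
```

Request:
move_arm --series "0 0 0 -0.13 -0.01 0 -1;0 0 0 -0.26 -0.02 0 -1;0 0 0 -0.39 -0.02 0 -1;0 0 0 -0.52 -0.03 0 -1;0 0 0 -0.65 -0.04 0 -1;0 0 0 -0.78 -0.05 0 -1;0 0 0 -0.9 -0.06 0 -1;0 0 0 -1 -0.07 0 -1"

```text
time: 30.9
tool_pos: [0.5141, 0.183, 0.2078]
tcp_rot: [2.276, -2.165, -0.002]
wrist_force: [-0.3, -0.6, -0.4]
width: 0.286
```

Request:
move_arm --series "0 0 0 -0.15 0 0 -1;-0.01 0 0 -0.3 0 0 -1;-0.03 0 0 -0.45 -0.01 0 -1;-0.05 0 0 -0.6 -0.02 0 -1;-0.07 0 0 -0.75 -0.03 0 -1;-0.09 0 0 -0.9 -0.04 0 -1;-0.1 0 0 -1 -0.05 0 -1;-0.1 0 0 -1 -0.05 0 -1"

```text
time: 31.7
tool_pos: [0.5145, 0.2834, 0.2073]
tcp_rot: [2.161, -2.054, -0.218]
wrist_force: [-0.8, 0.3, -1.0]
width: 0.281
```

Run:
```python
from h import *
for u in (.03,.01):
  pos,rot=place(.056,gx=.002,gz=.018,up=u); print(T0()[0],pos, rel(pos,rot))
```

```text
[0.51454449 0.28342693 0.20728851] [0.51890237 0.30021531 0.14618764] (array([0., 0., 0.]), array([-0.165, -0.179,  0.587]))
[0.51454449 0.28342693 0.20728851] [0.51890237 0.30021531 0.12618764] (array([0., 0., 0.]), array([-0.165, -0.221,  0.782]))
```

Request:
move_arm --series "0 0 0 -0.08 -0.05 0.1 -1;0 0 0 -0.165 -0.1 0.2 -1;0 0 0 -0.165 -0.13 0.35 -1;0 0 0 -0.165 -0.16 0.5 -1;0 0 0 -0.165 -0.18 0.6 -1;0 0 0 -0.165 -0.2 0.7 -1;0 0 0 -0.165 -0.22 0.78 -1;0 0 0 -0.165 -0.22 0.78 -1"

```text
time: 32.5
tool_pos: [0.518, 0.2988, 0.1255]
tcp_rot: [2.159, -2.056, -0.219]
wrist_force: [-0.8, 1.0, -1.3]
width: 0.286
```

Run:
```python
from h import *
for u in (0,): 
    pos,rot=place(.056,gx=.002,gz=.018,up=u); print(T0()[0],pos, rel(pos,rot))
s=cam("scene")
crop(s,380,150,480,270,6,"s19.png",grid=10)
```

```text
[0.51798359 0.29878679 0.12554244] [0.51890237 0.30021531 0.11618764] (array([ 0.001,  0.001, -0.001]), array([-0.014, -0.029,  0.089]))
```

View pics/s19.png

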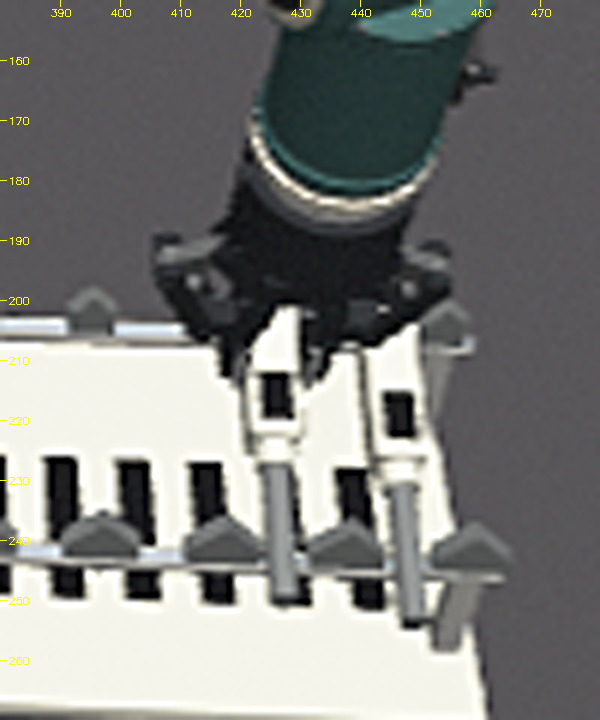

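Shaft at 427.3, with teeth peaks at 417 and 438: centred. I'll lower and release.

Request:
move_arm --series "0 0 0 0 -0.01 0.02 -1;0 0 0 0 -0.015 0.04 -1;0 0 0 0 -0.02 0.06 -1;0 0 0 0 -0.025 0.075 -1;0 0 0 0 -0.025 0.085 -1;0 0 0 0 -0.025 0.09 -1;0 0 0 0 -0.025 0.09 -1;0 0 0 0 -0.025 0.09 -1"

```text
time: 33.35
tool_pos: [0.5193, 0.299, 0.1179]
tcp_rot: [2.161, -2.056, -0.217]
wrist_force: [0.6, 1.5, 0.4]
width: 0.286
```

Request:
move_arm --series "0 0 0 0 0 0 -0.3;0 0 0 0 0 0 -0.1;0 0 0 0 0 0 -0.1;0 0 0 0 0 0 -0.1;0 0 0 0 0 -0.1 -0.1;0 0 0 0 0 -0.3 -0.1;0 0 0 0 0 -0.55 -0.1;0 0 0 0 0 -0.8 -0.1"

```text
time: 34.15
tool_pos: [0.5359, 0.2995, 0.1973]
tcp_rot: [2.16, -2.055, -0.218]
wrist_force: [0.3, 0.7, 0.1]
width: 0.45
```

Run:
```python
from h import *
s=cam("scene");t=cam("top")
crop(s,380,150,480,270,6,"s20.png",grid=10); crop(t,150,120,475,265,2,"t20.png"); crop(t,330,120,475,265,5,"t20b.png")
print(T0()[0])
```

```text
[0.53898183 0.30074121 0.20116537]
```

View pics/s20.png

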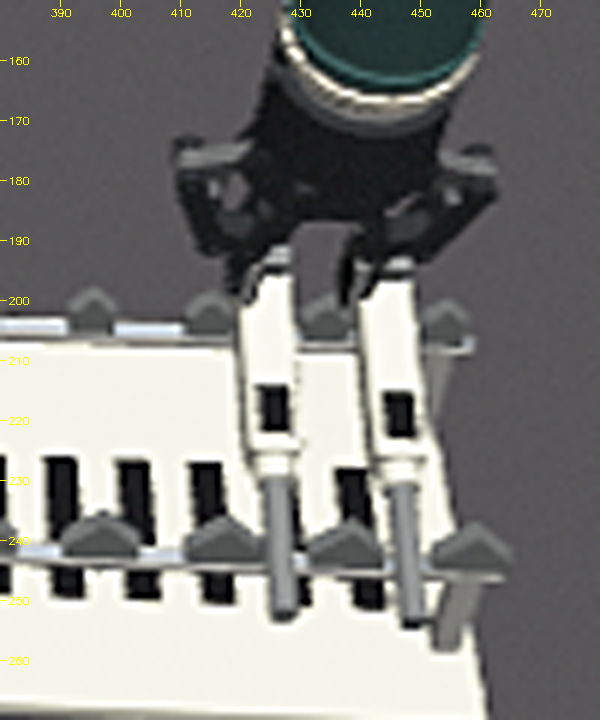

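View pics/t20b.png

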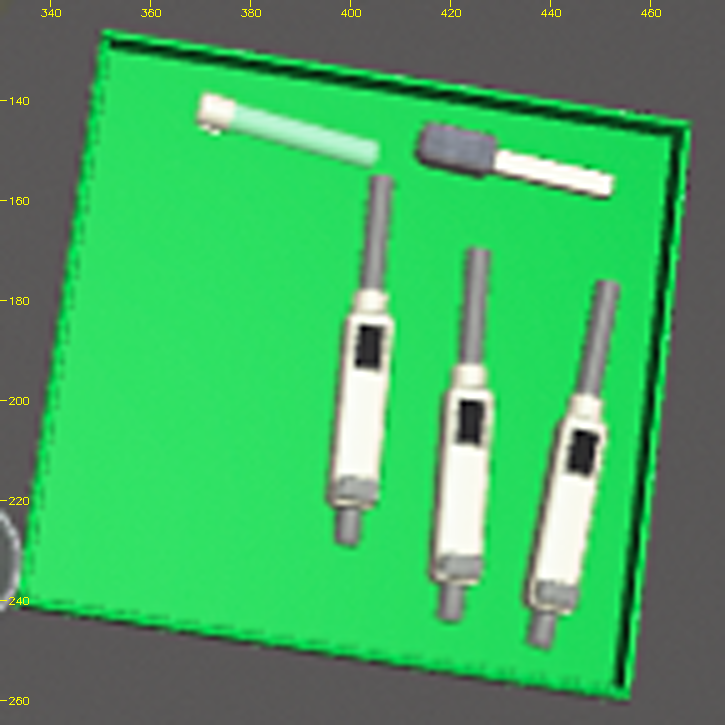

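```bash
cat > meas.py <<'E'
from pipscene import *
def meas(c,tip,pl):
    a=atz(c,[np.array(tip)-.5],.018+.005)[0]; b=atz(c,[np.array(pl)-.5],.018+.0055)[0]
    d=(a-b)[:2]; yaw=np.arctan2(d[1],d[0]); o=(a[:2]+b[:2])/2 - .02*d/np.linalg.norm(d)
    return o,yaw,np.linalg.norm(d)
E
python3 - <<'E'
from meas import *
t=cam("top")
for n,a,b in (("p3",(406.4,155.0),(399.4,229)),("p4",(425.7,169.6),(420,244.3)),("p5",(451.7,176.2),(438,249.5))):
    o,y,L=meas(t,a,b); print(n,o.round(4),y.round(3),L.round(4), proj(t,ptsof(o,y)).round(1)[[0,1,-2,-1]].tolist())
o,y,L=meas(t,(406.4,155.0),(399.4,229))
crop(t,380,140,460,260,6,"t21.png",proj(t,ptsof(o,y)))
print(T0()[0], rel([*o,.2],tool_down(y,0,-1)))
E
```

```text
p3 [ 0.5347 -0.2371] -0.113 0.2109 [[396.3, 227.9], [401.8, 228.6], [403.6, 154.2], [408.5, 154.8]]
p4 [ 0.4932 -0.2922] -0.102 0.2107 [[417.0, 243.3], [422.4, 243.9], [422.9, 168.8], [427.8, 169.4]]
p5 [ 0.4777 -0.3513] -0.217 0.2105 [[435.0, 248.3], [440.4, 249.5], [449.0, 175.1], [453.8, 176.2]]
[0.53767141 0.300251   0.19890145] (array([ 0.098, -0.007,  0.077]), array([5.365, 0.293, 0.035]))
```

View pics/t21.png

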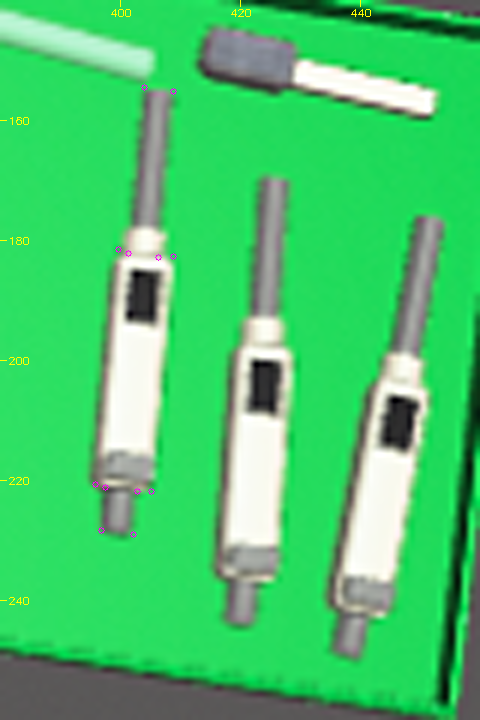

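Request:
move_arm --series "0 0 0 0.1 0 0 -0.1;0.02 0 0.01 0.2 0 0 -0.1;0.04 0 0.02 0.33 0.02 0 -0.1;0.06 0 0.04 0.46 0.04 0 -0.1;0.08 0 0.05 0.6 0.06 0 -0.1;0.096 0 0.06 0.75 0.08 0 -0.1;0.098 -0.007 0.07 0.88 0.1 0 -0.1;0.098 -0.007 0.077 1 0.12 0 -0.1"

```text
time: 35.1
tool_pos: [0.5277, 0.1975, 0.1972]
tcp_rot: [2.087, -2.339, -0.005]
wrist_force: [0.8, -0.4, -0.0]
width: 0.451
```

Run:
```python
from pipscene import *
print(T0()[0], rel([.535,-.2365,.2],tool_down(-.113,0,-1)))
```

```text
[0.52772869 0.19753408 0.1971916 ] (array([ 0.003, -0.001, -0.   ]), array([ 4.304, -0.564, -0.02 ]))
```

Request:
move_arm --series "0 0 0 0.13 -0.02 0 -0.1;0 0 0 0.26 -0.03 0 -0.1;0 0 0 0.39 -0.05 0 -0.1;0 0 0 0.52 -0.06 0 -0.1;0 0 0 0.65 -0.08 0 -0.1;0 0 0 0.78 -0.1 0 -0.1;0 0 0 0.9 -0.12 0 -0.1;0 0 0 1 -0.13 0 -0.1"

```text
time: 35.9
tool_pos: [0.5308, 0.0971, 0.1985]
tcp_rot: [2.09, -2.339, -0.003]
wrist_force: [-0.1, -0.1, -0.4]
width: 0.452
```

Request:
move_arm --series "0 0 0 0.13 -0.02 0 -0.1;0 0 0 0.26 -0.03 0 -0.1;0 0 0 0.39 -0.05 0 -0.1;0 0 0 0.52 -0.06 0 -0.1;0 0 0 0.65 -0.08 0 -0.1;0 0 0 0.78 -0.1 0 -0.1;0 0 0 0.9 -0.12 0 -0.1;0 0 0 1 -0.13 0 -0.1"

```text
time: 36.7
tool_pos: [0.5325, -0.0037, 0.1987]
tcp_rot: [2.09, -2.34, -0.003]
wrist_force: [0.3, -0.0, -0.3]
width: 0.452
```

Request:
move_arm --series "0 0 0 0.13 -0.02 0 -0.1;0 0 0 0.26 -0.03 0 -0.1;0 0 0 0.39 -0.05 0 -0.1;0 0 0 0.52 -0.06 0 -0.1;0 0 0 0.65 -0.08 0 -0.1;0 0 0 0.78 -0.1 0 -0.1;0 0 0 0.9 -0.12 0 -0.1;0 0 0 1 -0.13 0 -0.1"

```text
time: 37.5
tool_pos: [0.5343, -0.1046, 0.1988]
tcp_rot: [2.09, -2.34, -0.003]
wrist_force: [0.2, 0.3, -0.1]
width: 0.449
```

Request:
move_arm --series "0 0 0 0.13 -0.02 0 -0.1;0 0 0 0.26 -0.03 0 -0.1;0 0 0 0.39 -0.05 0 -0.1;0 0 0 0.52 -0.06 0 -0.1;0 0 0 0.65 -0.08 0.1 -0.1;0 0 0 0.78 -0.1 0.2 -0.1;0 0 0 0.9 -0.12 0.3 -0.1;0 0 0 1 -0.13 0.4 -0.1"

```text
time: 38.3
tool_pos: [0.5353, -0.2053, 0.1574]
tcp_rot: [2.09, -2.339, -0.005]
wrist_force: [-0.3, -0.3, 0.3]
width: 0.449
```

Run:
```python
from pipscene import *
print(T0()[0], rel([.535,-.2365,.07],tool_down(-.113,0,-1)))
```

```text
[ 0.53529395 -0.20525753  0.15735687] (array([ 0.003, -0.001,  0.   ]), array([ 0.309, -0.037,  0.874]))
```

Request:
move_arm --series "0.003 0 0 0.15 -0.02 0.05 -0.1;0.003 0 0 0.29 -0.03 0.15 -0.1;0.003 0 0 0.3 -0.04 0.3 -0.1;0.003 0 0 0.3 -0.04 0.45 -0.1;0.003 0 0 0.3 -0.04 0.6 -0.1;0.003 0 0 0.3 -0.04 0.75 -0.1;0.003 0 0 0.3 -0.04 0.87 -0.1;0.003 0 0 0.3 -0.04 0.87 -0.1"

```text
time: 39.1
tool_pos: [0.5342, -0.2334, 0.0692]
tcp_rot: [2.093, -2.34, -0.003]
wrist_force: [-0.6, -0.0, 0.6]
width: 0.449
```

Run:
```python
from pipscene import *
print(T0()[0], rel([.535,-.2365,.036],tool_down(-.113,0,-1)))
s=cam("scene"); crop(s,200,160,300,270,6,"s22.png",grid=10)
```

```text
[ 0.53417473 -0.23339227  0.06920154] (array([ 0.001, -0.   ,  0.001]), array([ 0.03 , -0.013,  0.332]))
```

View pics/s22.png

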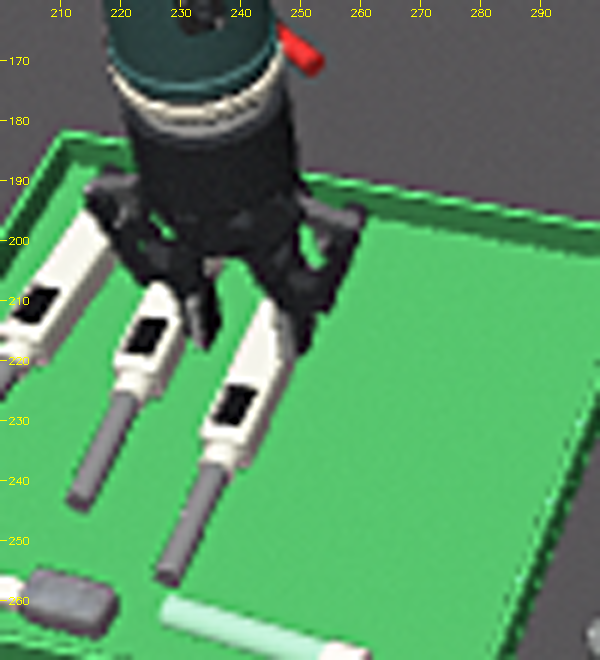

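Request:
move_arm --series "0 0 0 0.02 -0.01 0.03 -0.1;0 0 0 0.025 -0.01 0.09 -0.1;0 0 0 0.025 -0.01 0.16 -0.1;0 0 0 0.025 -0.01 0.23 -0.1;0 0 0 0.025 -0.01 0.29 -0.1;0 0 0 0.025 -0.01 0.33 -0.1;0 0 0 0.025 -0.01 0.33 -0.1;0 0 0 0.025 -0.01 0.33 -0.1"

```text
time: 39.95
tool_pos: [0.5366, -0.2373, 0.0389]
tcp_rot: [2.093, -2.342, 0.004]
wrist_force: [-0.9, -0.0, -0.7]
width: 0.45
```

Request:
move_arm --series "0 0 0 0 0 0 -0.5;0 0 0 0 0 0 -1;0 0 0 0 0 0 -1;0 0 0 0 0 0 -1;0 0 0 0 0 0 -1;0 0 0 0 0 0 -1;0 0 0 0 0 0 -1;0 0 0 0 0 -0.02 -1"

```text
time: 40.75
tool_pos: [0.5361, -0.2371, 0.0405]
tcp_rot: [2.093, -2.342, 0.003]
wrist_force: [-0.0, -0.3, -1.3]
width: 0.278
```

Run:
```python
from pipscene import *
print(T0()[0])
s=cam("scene"); crop(s,200,160,300,270,6,"s23.png",grid=10)
```

```text
[ 0.53613329 -0.23707415  0.0404703 ]
```

View pics/s23.png

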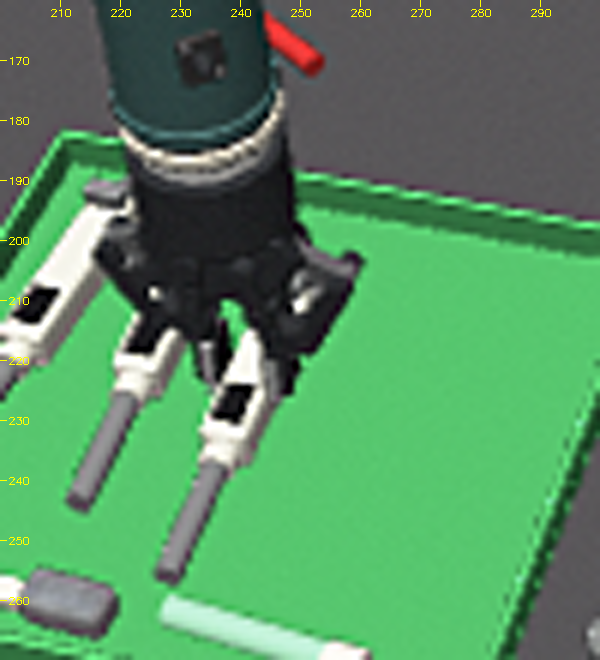

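Request:
move_arm --series "0 0 0 0 0 -0.05 -1;0 0 0 0 0 -0.15 -1;0 0 0 0 0 -0.3 -1;0 0 0 0 0 -0.45 -1;0 0 0 0 0 -0.6 -1;0 0 0 0 0 -0.75 -1;0 0 0 0 0 -0.9 -1;0 0 0 0 0 -1 -1"

```text
time: 41.6
tool_pos: [0.5372, -0.2375, 0.1433]
tcp_rot: [-2.093, 2.342, -0.008]
wrist_force: [-0.0, 0.4, -0.5]
width: 0.284
```

Request:
move_arm --series "0 0 -0.01 0 0 -0.15 -1;0 0 -0.02 -0.1 0 -0.3 -1;0 0 -0.03 -0.22 0.02 -0.45 -1;0 0 -0.04 -0.35 0.05 -0.6 -1;0 0 -0.05 -0.5 0.08 -0.67 -1;0 0 -0.06 -0.65 0.11 -0.67 -1;0 0 -0.07 -0.8 0.14 -0.67 -1;0 0 -0.078 -0.95 0.17 -0.67 -1"

```text
time: 42.4
tool_pos: [0.5293, -0.1388, 0.2068]
tcp_rot: [2.279, -2.161, 0.002]
wrist_force: [-0.0, 0.2, -1.5]
width: 0.283
```

Run:
```python
from h import *
pos,rot=place(.0,gx=.0013,gz=.021,up=.09,pitch=0); print(T0()[0],pos, rel(pos,rot))
s=cam("scene"); crop(s,180,120,380,280,4,"s24.png")
```

```text
[ 0.52926717 -0.1388329   0.20678953] [0.51729838 0.24406497 0.21      ] (array([ 0.   , -0.001,  0.002]), array([-3.83 , -0.084, -0.038]))
```

View pics/s24.png

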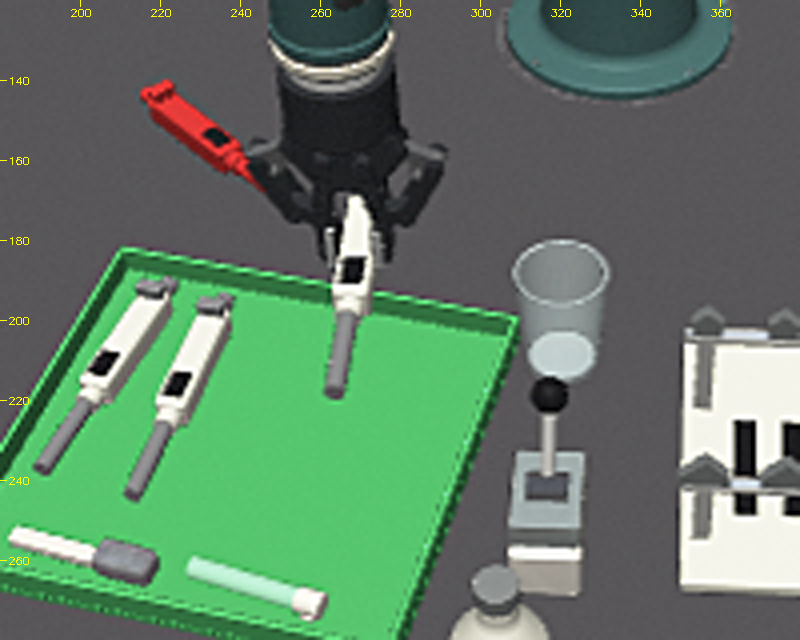

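Held and tube undisturbed. Transit to the middle notch.

Request:
move_arm --series "0 0 0 -0.13 0 0 -1;0 0 0 -0.26 -0.01 0 -1;0 0 0 -0.39 -0.01 -0.01 -1;0 0 0 -0.52 -0.02 -0.02 -1;0 0 0 -0.65 -0.02 -0.03 -1;0 0 0 -0.78 -0.02 -0.03 -1;0 0 0 -0.9 -0.03 -0.03 -1;0 0 0 -1 -0.03 -0.03 -1"

```text
time: 43.25
tool_pos: [0.528, -0.0395, 0.2105]
tcp_rot: [2.278, -2.163, 0.004]
wrist_force: [0.8, -0.4, -1.0]
width: 0.282
```

Request:
move_arm --series "0 0 0 -0.13 0 0 -1;0 0 0 -0.26 -0.01 0 -1;0 0 0 -0.39 -0.01 0 -1;0 0 0 -0.52 -0.02 0 -1;0 0 0 -0.65 -0.02 0 -1;0 0 0 -0.78 -0.02 0 -1;0 0 0 -0.9 -0.03 0 -1;0 0 0 -1 -0.03 0 -1"

```text
time: 44.05
tool_pos: [0.5259, 0.0605, 0.2103]
tcp_rot: [2.278, -2.163, 0.004]
wrist_force: [0.2, -0.5, -1.2]
width: 0.28
```

Request:
move_arm --series "0 0 0 -0.13 0 0 -1;0 0 0 -0.26 -0.01 0 -1;0 0 0 -0.39 -0.01 0 -1;0 0 0 -0.52 -0.02 0 -1;0 0 0 -0.65 -0.02 0 -1;0 0 0 -0.78 -0.02 0 -1;0 0 0 -0.9 -0.03 0 -1;0 0 0 -1 -0.03 0 -1"

```text
time: 44.85
tool_pos: [0.5238, 0.1606, 0.2101]
tcp_rot: [2.278, -2.163, 0.004]
wrist_force: [-0.1, 0.5, -0.7]
width: 0.283
```

Request:
move_arm --series "0 0 0 -0.13 0 0 -1;-0.01 0 0 -0.26 0 0 -1;-0.03 0 0 -0.38 -0.01 0 -1;-0.05 0 0 -0.5 -0.01 0 -1;-0.07 0 0 -0.6 -0.02 0 -1;-0.09 0 0 -0.7 -0.02 0 -1;-0.1 0 0 -0.75 -0.02 0 -1;-0.1 0 0 -0.75 -0.02 0 -1"

```text
time: 45.65
tool_pos: [0.5223, 0.2352, 0.2094]
tcp_rot: [2.162, -2.053, -0.212]
wrist_force: [0.3, -0.6, -0.6]
width: 0.283
```

Run:
```python
from h import *
for u in (.012,):
  pos,rot=place(.0,gx=.0013,gz=.021,up=u); print(T0()[0],pos, rel(pos,rot))
```

```text
[0.52234566 0.23522362 0.20936703] [0.52164204 0.24428234 0.13126765] (array([-0.001, -0.001,  0.001]), array([-0.093, -0.16 ,  0.764]))
```

Request:
move_arm --series "0 0 0 -0.05 -0.03 0.1 -1;0 0 0 -0.09 -0.06 0.2 -1;0 0 0 -0.09 -0.08 0.33 -1;0 0 0 -0.09 -0.1 0.46 -1;0 0 0 -0.09 -0.12 0.58 -1;0 0 0 -0.09 -0.14 0.68 -1;0 0 0 -0.09 -0.16 0.76 -1;0 0 0 -0.09 -0.16 0.76 -1"

```text
time: 46.45
tool_pos: [0.5207, 0.2431, 0.1306]
tcp_rot: [2.16, -2.053, -0.214]
wrist_force: [-0.8, -0.1, -1.5]
width: 0.281
```

Run:
```python
from h import *
for u in (0,): 
    pos,rot=place(.0,gx=.0013,gz=.021,up=u); print(T0()[0],pos, rel(pos,rot))
s=cam("scene")
crop(s,360,150,480,270,6,"s25.png",grid=10)
```

```text
[0.52070615 0.24307391 0.13060347] [0.52164204 0.24428234 0.11926765] (array([ 0.   , -0.001,  0.   ]), array([-0.012, -0.033,  0.109]))
```

View pics/s25.png

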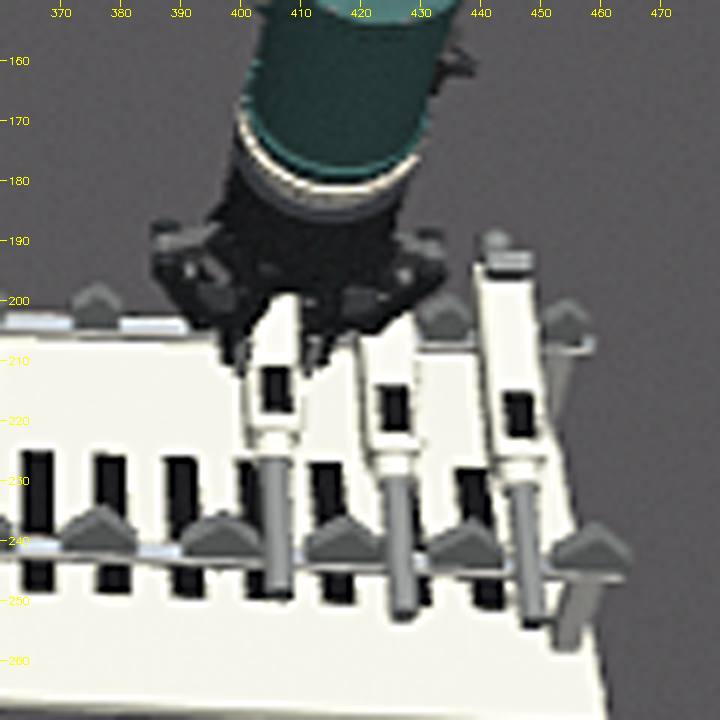

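Request:
move_arm --series "0 0 0 -0.01 -0.01 0.03 -1;0 0 0 -0.01 -0.015 0.05 -1;0 0 0 -0.01 -0.02 0.07 -1;0 0 0 -0.01 -0.025 0.085 -1;0 0 0 -0.01 -0.03 0.1 -1;0 0 0 -0.01 -0.03 0.11 -1;0 0 0 -0.01 -0.03 0.11 -1;0 0 0 -0.01 -0.03 0.11 -1"

```text
time: 47.3
tool_pos: [0.5221, 0.2442, 0.1208]
tcp_rot: [2.161, -2.054, -0.212]
wrist_force: [0.7, -0.8, -2.6]
width: 0.28
```

Request:
move_arm --series "0 0 0 0 0 0.01 -1;0 0 0 0 -0.005 0.02 -1;0 0 0 0 -0.005 0.025 -1;0 0 0 0 -0.01 0.03 -1;0 0 0 0 -0.01 0.03 -1;0 0 0 0 -0.01 0.03 -1;0 0 0 0 -0.01 0.03 -1;0 0 0 0 -0.01 0.03 -1"

```text
time: 48.1
tool_pos: [0.5222, 0.2444, 0.1201]
tcp_rot: [2.161, -2.054, -0.213]
wrist_force: [-3.7, -0.6, 10.7]
width: 0.283
```

Contact (10.7 N up). I'll release.

Request:
move_arm --series "0 0 0 0 0 0 -0.3;0 0 0 0 0 0 -0.1;0 0 0 0 0 0 -0.1;0 0 0 0 0 0 -0.1;0 0 0 0 0 -0.1 -0.1;0 0 0 0 0 -0.3 -0.1;0 0 0 0 0 -0.55 -0.1;0 0 0 0 0 -0.8 -0.1"

```text
time: 48.9
tool_pos: [0.5391, 0.2453, 0.1971]
tcp_rot: [2.161, -2.054, -0.212]
wrist_force: [-1.0, 1.1, 0.1]
width: 0.452
```

Run:
```python
from meas import *
s=cam("scene");t=cam("top")
crop(s,360,150,480,270,6,"s26.png",grid=10)
for n,a,b in (("p4",(425.7,169.6),(420,244.3)),("p5",(451.7,176.2),(438,249.5))):
    o,y,L=meas(t,a,b); print(n,o,y); P=ptsof(o,y) if n=="p4" else np.vstack([P,ptsof(o,y)])
crop(t,330,120,475,265,5,"t26b.png",proj(t,P))
print(T0()[0],rel([.494,-.2915,.2],tool_down(-.103,0,-1)))
```

```text
p4 [ 0.49320446 -0.29217993] -0.10204725969078378
p5 [ 0.47770396 -0.35126307] -0.217463069807322
[0.54217475 0.24632916 0.20089459] (array([ 0.095, -0.007,  0.073]), array([5.347, 0.738, 0.157]))
```

View pics/s26.png

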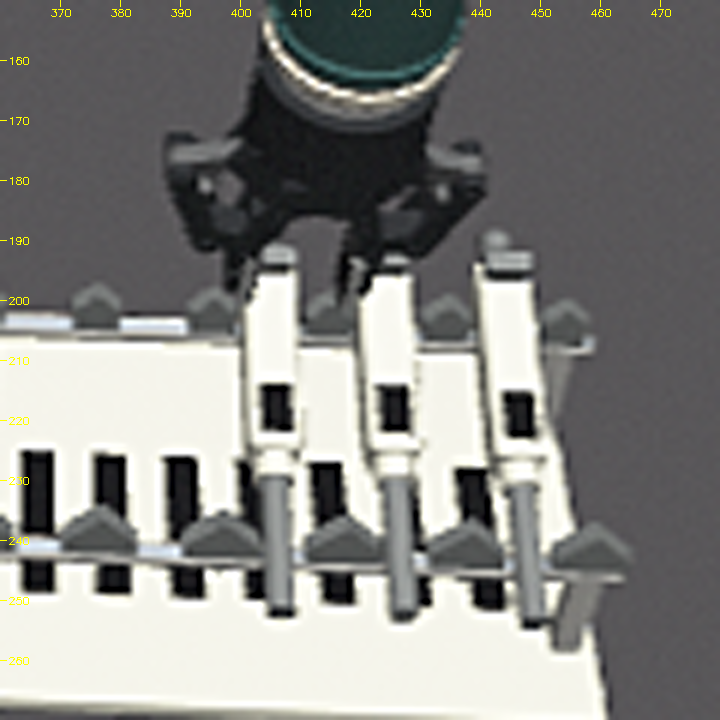

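View pics/t26b.png

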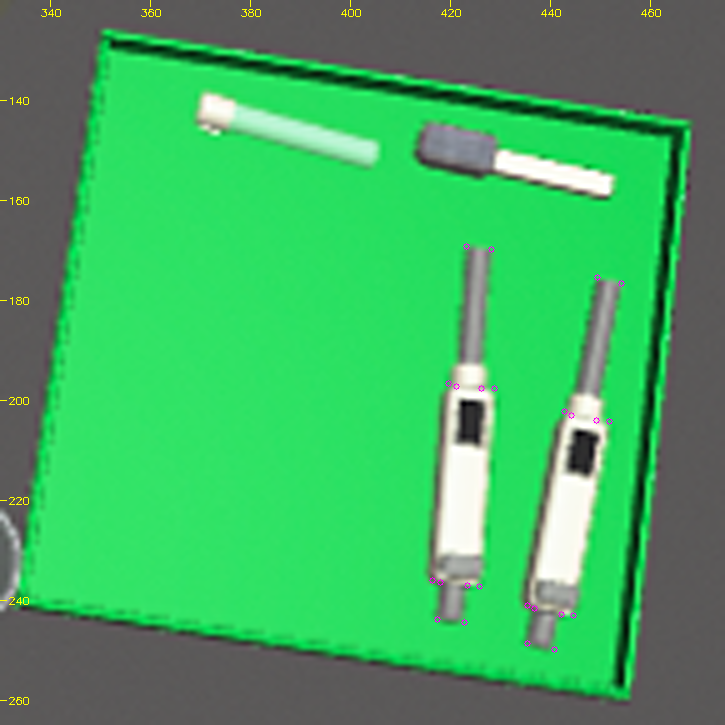

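Request:
move_arm --series "0 0 0 0.1 0 0 -0.1;0.02 0 0.01 0.2 0.02 0 -0.1;0.04 0 0.02 0.33 0.05 0 -0.1;0.06 0 0.04 0.46 0.09 0 -0.1;0.08 0 0.05 0.6 0.13 0 -0.1;0.095 -0.003 0.06 0.75 0.17 0 -0.1;0.095 -0.006 0.07 0.88 0.2 0 -0.1;0.095 -0.007 0.073 1 0.24 0 -0.1"

```text
time: 49.8
tool_pos: [0.5195, 0.1429, 0.2001]
tcp_rot: [2.097, -2.325, -0.007]
wrist_force: [0.2, -0.3, -0.3]
width: 0.449
```

Run:
```python
from pipscene import *
print(T0()[0], rel([.4935,-.2915,.2],tool_down(-.103,0,-1)))
```

```text
[0.51946726 0.14286295 0.20008772] (array([ 0.005, -0.002,  0.   ]), array([ 4.347, -0.188,  0.02 ]))
```

Request:
move_arm --series "0.005 -0.002 0 0.13 -0.01 0 -0.1;0.005 -0.002 0 0.26 -0.01 0 -0.1;0.005 -0.002 0 0.39 -0.02 0 -0.1;0.005 -0.002 0 0.52 -0.02 0 -0.1;0.005 -0.002 0 0.65 -0.03 0 -0.1;0.005 -0.002 0 0.78 -0.03 0 -0.1;0.005 -0.002 0 0.9 -0.04 0 -0.1;0.005 -0.002 0 1 -0.04 0 -0.1"

```text
time: 50.6
tool_pos: [0.5144, 0.0432, 0.2016]
tcp_rot: [-2.104, 2.331, -0.003]
wrist_force: [-0.7, 0.3, -0.2]
width: 0.448
```

Request:
move_arm --series "0 0 0 0.13 -0.01 0 -0.1;0 0 0 0.26 -0.01 0 -0.1;0 0 0 0.39 -0.02 0 -0.1;0 0 0 0.52 -0.02 0 -0.1;0 0 0 0.65 -0.03 0 -0.1;0 0 0 0.78 -0.03 0 -0.1;0 0 0 0.9 -0.04 0 -0.1;0 0 0 1 -0.04 0 -0.1"

```text
time: 51.4
tool_pos: [0.5082, -0.0567, 0.2016]
tcp_rot: [-2.104, 2.331, -0.003]
wrist_force: [0.0, 0.8, -0.2]
width: 0.449
```

Request:
move_arm --series "0 0 0 0.13 -0.01 0 -0.1;0 0 0 0.26 -0.01 0 -0.1;0 0 0 0.39 -0.02 0 -0.1;0 0 0 0.52 -0.02 0 -0.1;0 0 0 0.65 -0.03 0 -0.1;0 0 0 0.78 -0.03 0 -0.1;0 0 0 0.9 -0.04 0 -0.1;0 0 0 1 -0.04 0 -0.1"

```text
time: 52.2
tool_pos: [0.5019, -0.1566, 0.2016]
tcp_rot: [-2.104, 2.331, -0.003]
wrist_force: [-0.3, -0.5, 0.0]
width: 0.452
```

Request:
move_arm --series "0 0 0 0.13 -0.01 0 -0.1;0 0 0 0.26 -0.01 0 -0.1;0 0 0 0.39 -0.02 0 -0.1;0 0 0 0.52 -0.02 0 -0.1;0 0 0 0.65 -0.03 0.1 -0.1;0 0 0 0.78 -0.03 0.2 -0.1;0 0 0 0.9 -0.04 0.3 -0.1;0 0 0 1 -0.04 0.4 -0.1"

```text
time: 53.0
tool_pos: [0.4953, -0.2562, 0.16]
tcp_rot: [-2.104, 2.331, -0.001]
wrist_force: [-0.7, 0.3, 0.7]
width: 0.451
```

Run:
```python
from pipscene import *
print(T0()[0], rel([.4935,-.2915,.07],tool_down(-.103,0,-1)))
```

```text
[ 0.49529308 -0.25623926  0.1600316 ] (array([-0.001,  0.   ,  0.   ]), array([ 0.353, -0.017,  0.9  ]))
```

Request:
move_arm --series "0 0 0 0.17 -0.01 0.05 -0.1;0 0 0 0.33 -0.02 0.15 -0.1;0 0 0 0.34 -0.02 0.3 -0.1;0 0 0 0.34 -0.02 0.45 -0.1;0 0 0 0.34 -0.02 0.6 -0.1;0 0 0 0.34 -0.02 0.75 -0.1;0 0 0 0.34 -0.02 0.88 -0.1;0 0 0 0.34 -0.02 0.9 -0.1"

```text
time: 53.8
tool_pos: [0.4931, -0.288, 0.069]
tcp_rot: [-2.106, 2.331, 0.004]
wrist_force: [-0.4, -0.6, 0.1]
width: 0.448
```

Run:
```python
from pipscene import *
print(T0()[0], rel([.4935,-.2915,.036],tool_down(-.103,0,-1)))
s=cam("scene"); crop(s,170,150,270,260,6,"s27.png",grid=10)
```

```text
[ 0.49308192 -0.28799773  0.06896987] (array([0.001, 0.001, 0.001]), array([ 0.035, -0.008,  0.33 ]))
```

View pics/s27.png

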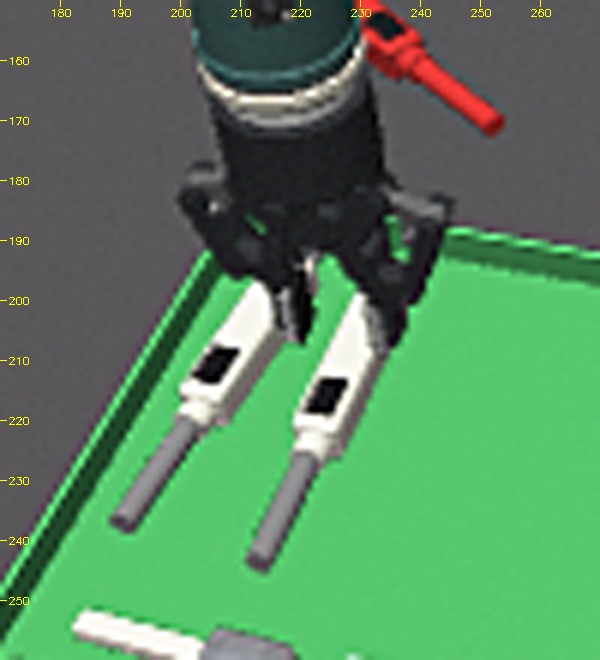

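Request:
move_arm --series "0 0 0 0.02 -0.005 0.03 -0.1;0 0 0 0.025 -0.005 0.09 -0.1;0 0 0 0.025 -0.005 0.16 -0.1;0 0 0 0.025 -0.005 0.23 -0.1;0 0 0 0.025 -0.005 0.3 -0.1;0 0 0 0.025 -0.005 0.35 -0.1;0 0 0 0.025 -0.005 0.35 -0.1;0 0 0 0.025 -0.005 0.35 -0.1"

```text
time: 54.65
tool_pos: [0.4947, -0.2919, 0.0364]
tcp_rot: [-2.104, 2.331, -0.002]
wrist_force: [0.7, -0.2, 0.6]
width: 0.451
```

Request:
move_arm --series "0 0 0 0 0 0 -0.5;0 0 0 0 0 0 -1;0 0 0 0 0 0 -1;0 0 0 0 0 0 -1;0 0 0 0 0 0 -1;0 0 0 0 0 0 -1;0 0 0 0 0 0 -1;0 0 0 0 0 0 -1"

```text
time: 55.45
tool_pos: [0.4954, -0.2923, 0.0372]
tcp_rot: [-2.104, 2.331, -0.005]
wrist_force: [1.1, 0.1, 5.5]
width: 0.284
```

Run:
```python
from pipscene import *
print(T0()[0])
s=cam("scene"); crop(s,170,150,270,260,6,"s28.png",grid=10)
```

```text
[ 0.49538052 -0.29228312  0.0371918 ]
```

View pics/s28.png

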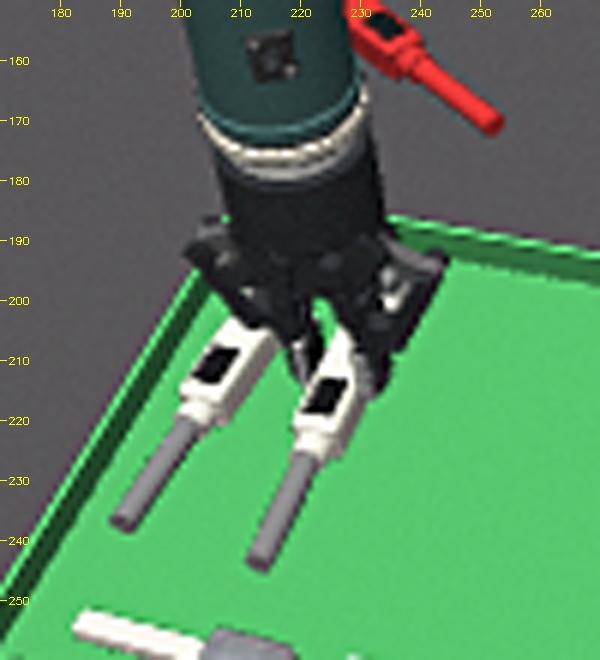

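Request:
move_arm --series "0 0 0 0 0 -0.05 -1;0 0 0 0 0 -0.15 -1;0 0 0 0 0 -0.3 -1;0 0 0 0 0 -0.45 -1;0 0 0 0 0 -0.6 -1;0 0 0 0 0 -0.75 -1;0 0 0 0 0 -0.9 -1;0 0 0 0 0 -1 -1"

```text
time: 56.3
tool_pos: [0.4953, -0.2923, 0.1389]
tcp_rot: [-2.104, 2.33, -0.006]
wrist_force: [-0.7, 0.6, -1.5]
width: 0.284
```

Request:
move_arm --series "0 0 -0.01 0 0 -0.15 -1;0 0 -0.02 -0.1 0 -0.3 -1;0 0 -0.03 -0.22 0 -0.45 -1;0 0 -0.04 -0.35 0 -0.6 -1;0 0 -0.05 -0.5 0 -0.7 -1;0 0 -0.06 -0.65 0 -0.7 -1;0 0 -0.07 -0.8 0 -0.7 -1;0 0 -0.073 -0.95 0 -0.7 -1"

```text
time: 57.1
tool_pos: [0.5036, -0.1955, 0.2056]
tcp_rot: [-2.278, 2.162, -0.0]
wrist_force: [0.4, -0.3, -1.6]
width: 0.283
```

Run:
```python
from h import *
pos,rot=place(-.056,gx=.002,gz=.019,up=.09,pitch=0); print(T0()[0],pos, rel(pos,rot))
```

```text
[ 0.50363492 -0.19553788  0.20564543] [0.52079633 0.18816994 0.208     ] (array([-0.   ,  0.   ,  0.001]), array([-3.823, -0.372, -0.022]))
```

Request:
move_arm --series "0 0 0 -0.13 -0.01 0 -1;0 0 0 -0.26 -0.02 0 -1;0 0 0 -0.39 -0.04 -0.01 -1;0 0 0 -0.52 -0.05 -0.02 -1;0 0 0 -0.65 -0.06 -0.03 -1;0 0 0 -0.78 -0.07 -0.03 -1;0 0 0 -0.9 -0.09 -0.03 -1;0 0 0 -1 -0.1 -0.03 -1"

```text
time: 57.9
tool_pos: [0.5092, -0.0959, 0.2096]
tcp_rot: [-2.276, 2.163, -0.003]
wrist_force: [-0.3, -0.5, -1.3]
width: 0.283
```

Request:
move_arm --series "0 0 0 -0.13 -0.01 0 -1;0 0 0 -0.26 -0.02 0 -1;0 0 0 -0.39 -0.04 0 -1;0 0 0 -0.52 -0.05 0 -1;0 0 0 -0.65 -0.06 0 -1;0 0 0 -0.78 -0.07 0 -1;0 0 0 -0.9 -0.09 0 -1;0 0 0 -1 -0.1 0 -1"

```text
time: 58.7
tool_pos: [0.5141, 0.0045, 0.2096]
tcp_rot: [-2.276, 2.163, -0.003]
wrist_force: [-0.1, -0.1, -1.5]
width: 0.281
```

Request:
move_arm --series "0 0 0 -0.13 -0.01 0 -1;0 0 0 -0.26 -0.02 0 -1;0 0 0 -0.39 -0.04 0 -1;0 0 0 -0.52 -0.05 0 -1;0 0 0 -0.65 -0.06 0 -1;0 0 0 -0.78 -0.07 0 -1;0 0 0 -0.9 -0.09 0 -1;0 0 0 -1 -0.1 0 -1"

```text
time: 59.5
tool_pos: [0.519, 0.1049, 0.2095]
tcp_rot: [-2.276, 2.163, -0.003]
wrist_force: [-0.5, 1.4, -1.1]
width: 0.28
```

Request:
move_arm --series "0 0 0 -0.13 -0.01 0 -1;-0.01 0 0 -0.26 -0.02 0 -1;-0.03 0 0 -0.38 -0.03 0 -1;-0.05 0 0 -0.5 -0.04 0 -1;-0.07 0 0 -0.6 -0.05 0 -1;-0.09 0 0 -0.7 -0.06 0 -1;-0.1 0 0 -0.75 -0.07 0 -1;-0.1 0 0 -0.75 -0.07 0 -1"

```text
time: 60.3
tool_pos: [0.5226, 0.1798, 0.209]
tcp_rot: [2.163, -2.054, -0.214]
wrist_force: [-0.3, 0.3, -1.8]
width: 0.282
```

Run:
```python
from h import *
for u in (.012,):
  pos,rot=place(-.056,gx=.002,gz=.019,up=u); print(T0()[0],pos, rel(pos,rot))
```

```text
[0.52264564 0.17982312 0.20903784] [0.52470824 0.1883657  0.12916567] (array([-0.001, -0.   ,  0.001]), array([-0.085, -0.189,  0.776]))
```

Request:
move_arm --series "0 0 0 -0.05 -0.03 0.1 -1;0 0 0 -0.08 -0.06 0.2 -1;0 0 0 -0.09 -0.09 0.33 -1;0 0 0 -0.09 -0.12 0.46 -1;0 0 0 -0.09 -0.15 0.58 -1;0 0 0 -0.09 -0.17 0.68 -1;0 0 0 -0.09 -0.19 0.77 -1;0 0 0 -0.09 -0.19 0.77 -1"

```text
time: 61.1
tool_pos: [0.5233, 0.1877, 0.1285]
tcp_rot: [2.16, -2.054, -0.215]
wrist_force: [0.3, -0.8, -1.0]
width: 0.284
```

Run:
```python
from h import *
for u in (0,): 
    pos,rot=place(-.056,gx=.002,gz=.019,up=u); print(T0()[0],pos, rel(pos,rot))
s=cam("scene")
crop(s,340,150,470,270,6,"s29.png",grid=10)
```

```text
[0.52329814 0.18767773 0.12846882] [0.52470824 0.1883657  0.11716567] (array([ 0.   , -0.001,  0.   ]), array([-0.006, -0.038,  0.108]))
```

View pics/s29.png

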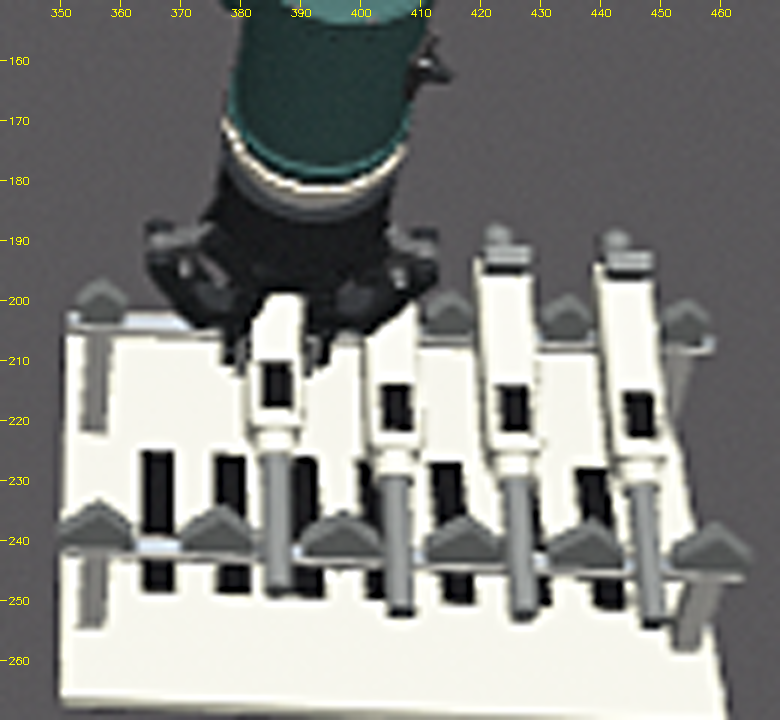

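Request:
move_arm --series "0 0 0 -0.01 -0.01 0.03 -1;0 0 0 -0.01 -0.015 0.05 -1;0 0 0 -0.01 -0.02 0.07 -1;0 0 0 -0.01 -0.025 0.085 -1;0 0 0 -0.01 -0.03 0.1 -1;0 0 0 -0.01 -0.035 0.115 -1;0 0 0 -0.01 -0.035 0.12 -1;0 0 0 -0.01 -0.035 0.12 -1"

```text
time: 61.95
tool_pos: [0.5253, 0.1892, 0.1178]
tcp_rot: [2.163, -2.056, -0.213]
wrist_force: [-0.2, 0.1, -1.1]
width: 0.285
```

Request:
move_arm --series "0 0 0 0 0 0.01 -1;0 0 0 0 -0.005 0.015 -1;0 0 0 0 -0.005 0.02 -1;0 0 0 0 -0.005 0.025 -1;0 0 0 0 -0.005 0.025 -1;0 0 0 0 -0.005 0.025 -1;0 0 0 0 -0.005 0.025 -1;0 0 0 0 -0.005 0.025 -1"

```text
time: 62.75
tool_pos: [0.5254, 0.1892, 0.1175]
tcp_rot: [2.163, -2.056, -0.213]
wrist_force: [-2.0, -0.9, 10.7]
width: 0.286
```

Request:
move_arm --series "0 0 0 0 0 0 -0.3;0 0 0 0 0 0 -0.1;0 0 0 0 0 0 -0.1;0 0 0 0 0 0 -0.1;0 0 0 0 0 -0.1 -0.1;0 0 0 0 0 -0.3 -0.1;0 0 0 0 0 -0.55 -0.1;0 0 0 0 0 -0.8 -0.1"

```text
time: 63.55
tool_pos: [0.5418, 0.19, 0.1947]
tcp_rot: [2.162, -2.055, -0.213]
wrist_force: [-0.0, 0.7, 0.1]
width: 0.45
```

Run:
```python
from meas import *
s=cam("scene");t=cam("top")
crop(s,340,150,470,270,6,"s30.png",grid=10)
o,y,L=meas(t,(451.7,176.2),(438,249.5))
crop(t,330,120,475,265,5,"t30.png",proj(t,ptsof(o,y)))
print(T0()[0],rel([.4777,-.350,.2],tool_down(y,0,-1)))
```

```text
[0.54506086 0.1908272  0.1983847 ] (array([ 0.094, -0.012,  0.128]), array([5.367, 0.932, 0.163]))
```

View pics/s30.png

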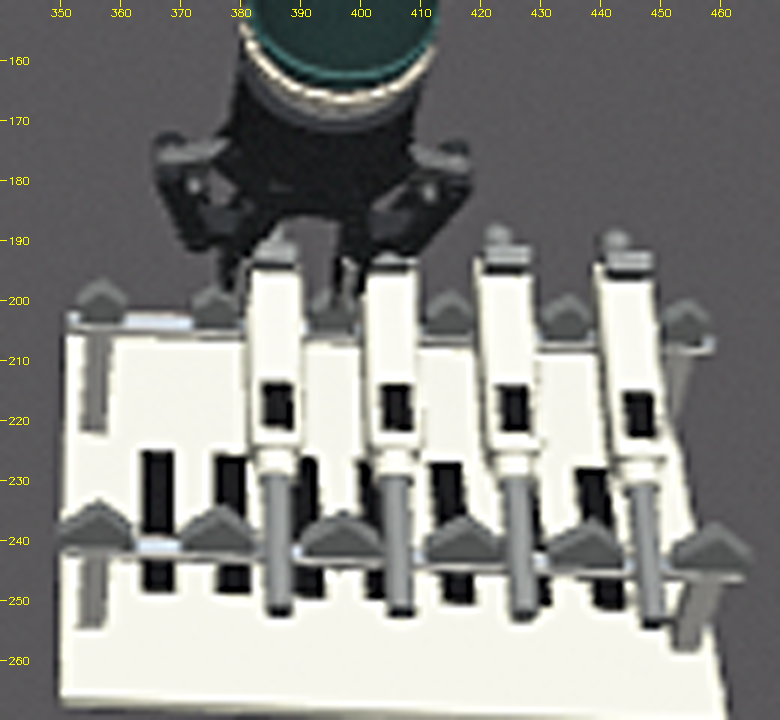

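View pics/t30.png

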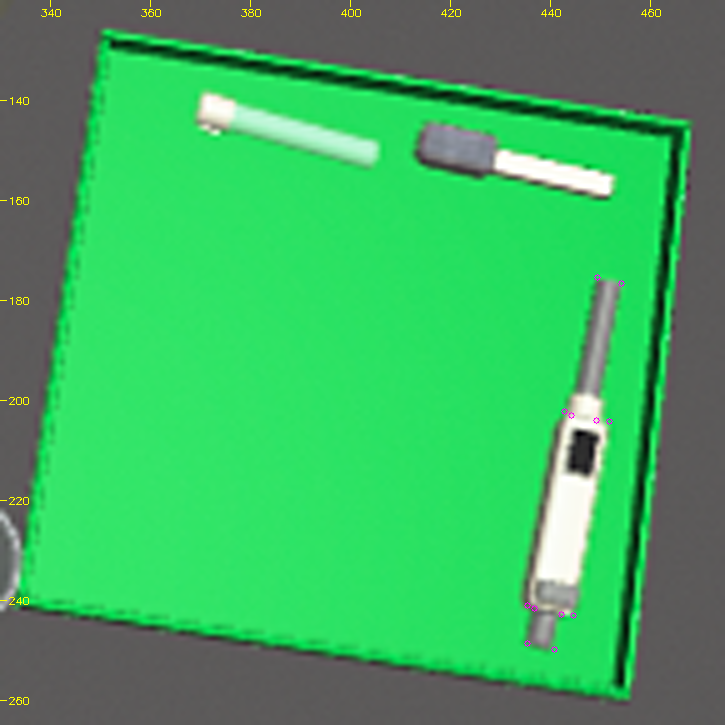

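Request:
move_arm --series "0 0 0 0.1 0 0 -0.1;0.02 0 0.02 0.2 0.02 0 -0.1;0.04 0 0.04 0.33 0.05 0 -0.1;0.06 0 0.06 0.46 0.09 0 -0.1;0.08 0 0.08 0.6 0.13 0 -0.1;0.094 -0.006 0.1 0.75 0.17 0 -0.1;0.094 -0.01 0.115 0.88 0.2 0 -0.1;0.094 -0.012 0.128 1 0.24 0 -0.1"

```text
time: 64.45
tool_pos: [0.5222, 0.0876, 0.1975]
tcp_rot: [1.958, -2.444, -0.008]
wrist_force: [0.6, -0.2, 0.0]
width: 0.451
```

Run:
```python
from pipscene import *
print(T0()[0], rel([.4785,-.3508,.2],tool_down(-.217,0,-1)))
```

```text
[0.52219311 0.0876367  0.19749403] (array([ 0.005, -0.002, -0.001]), array([ 4.374, -0.53 , -0.009]))
```

Request:
move_arm --series "0.005 -0.002 0 0.13 -0.02 0 -0.1;0.005 -0.002 0 0.26 -0.03 0 -0.1;0.005 -0.002 0 0.39 -0.05 0 -0.1;0.005 -0.002 0 0.52 -0.06 0 -0.1;0.005 -0.002 0 0.65 -0.08 0 -0.1;0.005 -0.002 0 0.78 -0.09 0 -0.1;0.005 -0.002 0 0.9 -0.11 0 -0.1;0.005 -0.002 0 1 -0.12 0 -0.1"

```text
time: 65.25
tool_pos: [0.5133, -0.0124, 0.1989]
tcp_rot: [-1.965, 2.449, -0.003]
wrist_force: [0.3, 0.5, 0.5]
width: 0.449
```

Request:
move_arm --series "0 0 0 0.13 -0.02 0 -0.1;0 0 0 0.26 -0.03 0 -0.1;0 0 0 0.39 -0.05 0 -0.1;0 0 0 0.52 -0.06 0 -0.1;0 0 0 0.65 -0.08 0 -0.1;0 0 0 0.78 -0.09 0 -0.1;0 0 0 0.9 -0.11 0 -0.1;0 0 0 1 -0.12 0 -0.1"

```text
time: 66.05
tool_pos: [0.5034, -0.1127, 0.1989]
tcp_rot: [-1.965, 2.449, -0.003]
wrist_force: [-0.1, -0.1, 0.6]
width: 0.45
```

Request:
move_arm --series "0 0 0 0.13 -0.02 0 -0.1;0 0 0 0.26 -0.03 0 -0.1;0 0 0 0.39 -0.05 0 -0.1;0 0 0 0.52 -0.06 0 -0.1;0 0 0 0.65 -0.08 0 -0.1;0 0 0 0.78 -0.09 0 -0.1;0 0 0 0.9 -0.11 0 -0.1;0 0 0 1 -0.12 0 -0.1"

```text
time: 66.85
tool_pos: [0.4935, -0.2129, 0.1989]
tcp_rot: [-1.965, 2.449, -0.003]
wrist_force: [0.2, 0.2, -0.9]
width: 0.444
```

Request:
move_arm --series "0 0 0 0.13 -0.02 0 -0.1;0 0 0 0.26 -0.03 0 -0.1;0 0 0 0.39 -0.05 0 -0.1;0 0 0 0.52 -0.06 0 -0.1;0 0 0 0.65 -0.08 0.1 -0.1;0 0 0 0.78 -0.09 0.2 -0.1;0 0 0 0.9 -0.11 0.3 -0.1;0 0 0 1 -0.12 0.4 -0.1"

```text
time: 67.65
tool_pos: [0.4832, -0.3128, 0.1574]
tcp_rot: [-1.966, 2.45, -0.001]
wrist_force: [-0.2, -0.2, 0.3]
width: 0.45
```

Run:
```python
from pipscene import *
print(T0()[0], rel([.4785,-.3508,.07],tool_down(-.217,0,-1)))
```

```text
[ 0.48319062 -0.31282593  0.15735867] (array([-0.   ,  0.   , -0.001]), array([ 0.381, -0.036,  0.873]))
```

Request:
move_arm --series "0 0 0 0.17 -0.02 0.05 -0.1;0 0 0 0.35 -0.03 0.15 -0.1;0 0 0 0.365 -0.035 0.3 -0.1;0 0 0 0.365 -0.035 0.45 -0.1;0 0 0 0.365 -0.035 0.6 -0.1;0 0 0 0.365 -0.035 0.75 -0.1;0 0 0 0.365 -0.035 0.82 -0.1;0 0 0 0.365 -0.035 0.82 -0.1"

```text
time: 68.45
tool_pos: [0.4785, -0.3471, 0.075]
tcp_rot: [-1.967, 2.449, 0.003]
wrist_force: [-0.4, 0.1, -0.2]
width: 0.45
```

Run:
```python
from pipscene import *
s=cam("scene"); crop(s,160,150,260,260,6,"s31.png",grid=10)
print(T0()[0], rel([.4785,-.3508,.036],tool_down(-.217,0,-1)))
```

```text
[ 0.47914225 -0.34776518  0.0761945 ] (array([-0.,  0., -0.]), array([0.031, 0.   , 0.402]))
```

View pics/s31.png

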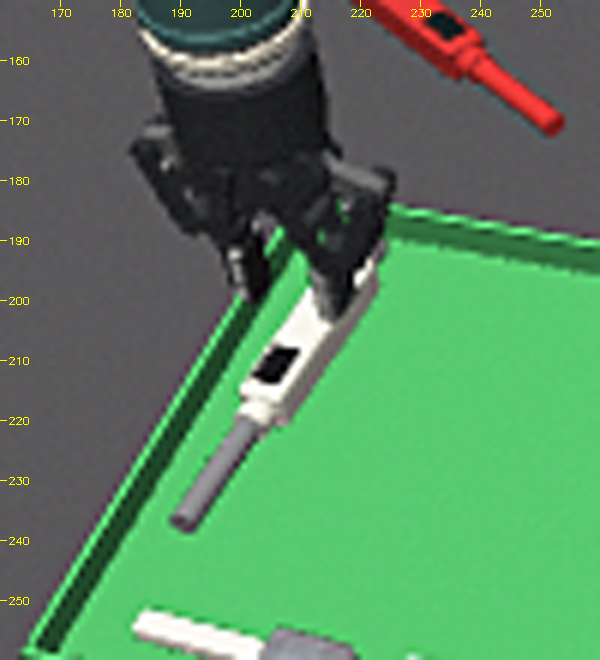

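Request:
move_arm --series "0 0 0 0.02 0 0.03 -0.1;0 0 0 0.025 0 0.08 -0.1;0 0 0 0.028 0 0.14 -0.1;0 0 0 0.028 0 0.2 -0.1;0 0 0 0.028 0 0.2 -0.1;0 0 0 0.028 0 0.2 -0.1;0 0 0 0.028 0 0.2 -0.1;0 0 0 0.028 0 0.2 -0.1"

```text
time: 69.3
tool_pos: [0.479, -0.3513, 0.0572]
tcp_rot: [-1.966, 2.449, -0.003]
wrist_force: [-0.4, -1.4, 0.2]
width: 0.451
```

Run:
```python
from pipscene import *
s=cam("scene"); crop(s,160,150,260,260,6,"s32.png",grid=10)
print(T0()[0], rel([.4785,-.3508,.036],tool_down(-.217,0,-1)))
p,r=T0()
for d in (0,.02): print(d,proj(s,[p+r.apply([a,0,.02+d]) for a in (-.019,.019)]).round(1).tolist(),)
print(proj(s,ptsof([.4777,-.3513],-.217)).round(1).tolist())
```

```text
[ 0.47904859 -0.35130288  0.05725427] (array([-0.001, -0.   , -0.   ]), array([-0.004,  0.007,  0.213]))
0 [[213.3, 205.3], [202.4, 202.6]]
0.02 [[214.4, 209.8], [203.5, 207.0]]
[[223.0, 188.8], [218.9, 187.8], [220.2, 192.9], [216.0, 191.9], [221.5, 192.0], [214.2, 190.3], [205.2, 216.1], [197.6, 214.1], [203.8, 216.9], [199.7, 215.9], [190.9, 235.9], [186.7, 234.8]]
```

View pics/s32.png

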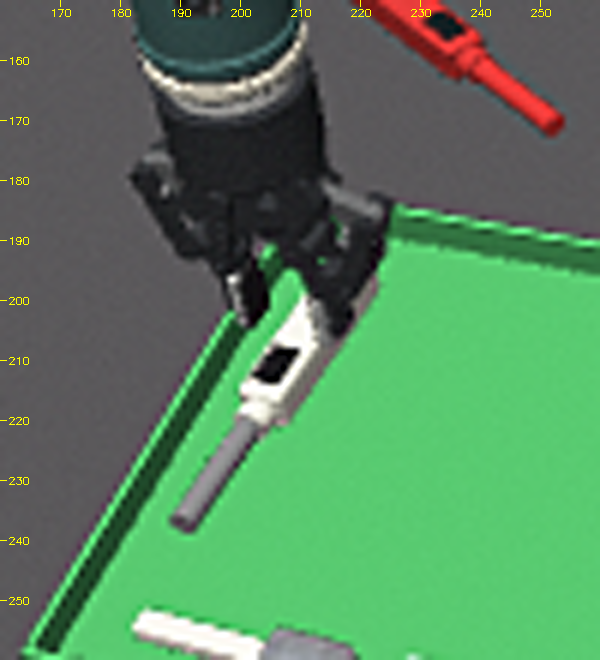

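Request:
move_arm --series "0 0 0 0 0 0.05 -0.1;0 0 0 0 0 0.1 -0.1;0 0 0 0 0 0.15 -0.1;0 0 0 0 0 0.2 -0.1;0 0 0 0 0 0.21 -0.1;0 0 0 0 0 0.21 -0.1;0 0 0 0 0 0.21 -0.1;0 0 0 0 0 0.21 -0.1"

```text
time: 70.15
tool_pos: [0.4791, -0.3513, 0.0362]
tcp_rot: [-1.966, 2.449, -0.003]
wrist_force: [-1.0, -0.9, 0.0]
width: 0.45
```

Request:
move_arm --series "0 0 0 0 0 0 -0.5;0 0 0 0 0 0 -1;0 0 0 0 0 0 -1;0 0 0 0 0 0 -1;0 0 0 0 0 0 -1;0 0 0 0 0 0 -1;0 0 0 0 0 0 -1;0 0 0 0 0 0 -1"

```text
time: 70.95
tool_pos: [0.4794, -0.3515, 0.0366]
tcp_rot: [-1.966, 2.449, -0.004]
wrist_force: [-0.3, 0.3, 5.3]
width: 0.282
```

Run:
```python
from pipscene import *
s=cam("scene"); crop(s,160,150,260,260,6,"s33.png",grid=10)
print(T0()[0])
```

```text
[ 0.47933203 -0.35154713  0.03655781]
```

View pics/s33.png

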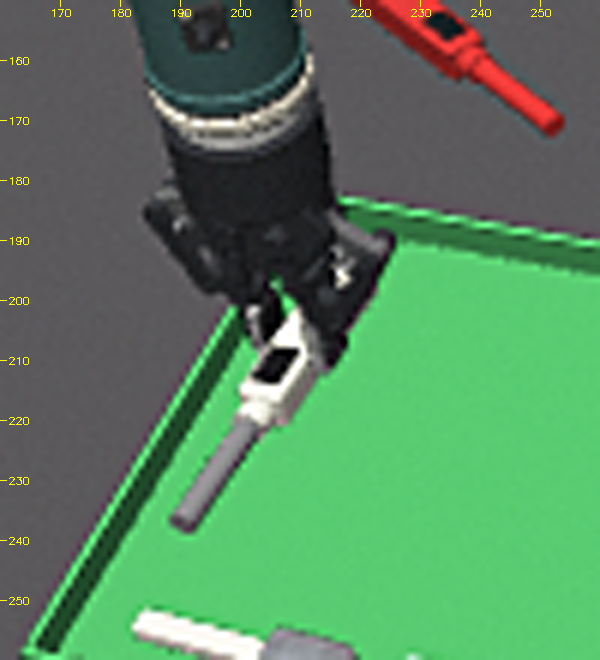

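Request:
move_arm --series "0 0 0 0 0 -0.05 -1;0 0 0 0 0 -0.15 -1;0 0 0 0 0 -0.3 -1;0 0 0 0 0 -0.45 -1;0 0 0 0 0 -0.6 -1;0 0 0 0 0 -0.75 -1;0 0 0 0 0 -0.9 -1;0 0 0 0 0 -1 -1"

```text
time: 71.8
tool_pos: [0.4793, -0.3516, 0.1383]
tcp_rot: [-1.965, 2.449, -0.006]
wrist_force: [0.2, 0.3, -1.3]
width: 0.284
```

Request:
move_arm --series "0 0 -0.015 0 0 -0.15 -1;0 0 -0.03 -0.1 0 -0.3 -1;0 0 -0.045 -0.22 0 -0.45 -1;0 0 -0.06 -0.35 0 -0.6 -1;0 0 -0.08 -0.5 0 -0.72 -1;0 0 -0.1 -0.65 0 -0.72 -1;0 0 -0.115 -0.8 0 -0.72 -1;0 0 -0.127 -0.95 0 -0.72 -1"

```text
time: 72.6
tool_pos: [0.4988, -0.2564, 0.207]
tcp_rot: [-2.277, 2.164, -0.0]
wrist_force: [0.3, -0.1, -1.5]
width: 0.284
```

Run:
```python
from h import *
pos,rot=place(-.112,gx=.0016,gz=.0185,up=.09,pitch=0); print(T0()[0],pos, rel(pos,rot))
```

```text
[ 0.4988099  -0.25642466  0.2070285 ] [0.52319567 0.13221994 0.2075    ] (array([-0.,  0.,  0.]), array([-3.869e+00, -4.410e-01, -3.000e-03]))
```

Request:
move_arm --series "0 0 0 -0.13 -0.01 0 -1;0 0 0 -0.26 -0.03 0 -1;0 0 0 -0.39 -0.04 0 -1;0 0 0 -0.52 -0.06 0 -1;0 0 0 -0.65 -0.07 0 -1;0 0 0 -0.78 -0.09 0 -1;0 0 0 -0.9 -0.1 0 -1;0 0 0 -1 -0.115 0 -1"

```text
time: 73.4
tool_pos: [0.5058, -0.1568, 0.2079]
tcp_rot: [-2.274, 2.167, -0.003]
wrist_force: [0.2, -0.6, -1.3]
width: 0.287
```

Request:
move_arm --series "0 0 0 -0.13 -0.01 0 -1;0 0 0 -0.26 -0.03 0 -1;0 0 0 -0.39 -0.04 0 -1;0 0 0 -0.52 -0.06 0 -1;0 0 0 -0.65 -0.07 0 -1;0 0 0 -0.78 -0.09 0 -1;0 0 0 -0.9 -0.1 0 -1;0 0 0 -1 -0.115 0 -1"

```text
time: 74.2
tool_pos: [0.5125, -0.0563, 0.2079]
tcp_rot: [-2.274, 2.166, -0.003]
wrist_force: [-0.1, -0.7, -1.0]
width: 0.284
```

Request:
move_arm --series "0 0 0 -0.13 -0.01 0 -1;0 0 0 -0.26 -0.03 0 -1;0 0 0 -0.39 -0.04 0 -1;0 0 0 -0.52 -0.06 0 -1;0 0 0 -0.65 -0.07 0 -1;0 0 0 -0.78 -0.09 0 -1;0 0 0 -0.9 -0.1 0 -1;0 0 0 -1 -0.115 0 -1"

```text
time: 75.0
tool_pos: [0.5192, 0.0441, 0.2078]
tcp_rot: [-2.274, 2.166, -0.003]
wrist_force: [-0.1, -0.1, -1.1]
width: 0.282
```

Request:
move_arm --series "0 0 0 -0.13 -0.01 0 -1;-0.01 0 0 -0.26 -0.03 0 -1;-0.03 0 0 -0.38 -0.05 0 -1;-0.05 0 0 -0.5 -0.06 0 -1;-0.07 0 0 -0.62 -0.07 0 -1;-0.09 0 0 -0.74 -0.08 0 -1;-0.1 0 0 -0.8 -0.09 0 -1;-0.1 0 0 -0.8 -0.09 0 -1"

```text
time: 75.8
tool_pos: [0.5249, 0.1242, 0.2073]
tcp_rot: [2.16, -2.057, -0.214]
wrist_force: [-0.8, -0.1, -0.8]
width: 0.287
```

Run:
```python
from h import *
for u in (.012,):
  pos,rot=place(-.112,gx=.0016,gz=.0185,up=u); print(T0()[0],pos, rel(pos,rot))
```

```text
[0.52491975 0.12424434 0.20730563] [0.52701225 0.13241093 0.12876004] (array([-0.001, -0.   , -0.001]), array([-0.081, -0.187,  0.763]))
```

Request:
move_arm --series "0 0 0 -0.05 -0.03 0.1 -1;0 0 0 -0.08 -0.06 0.2 -1;0 0 0 -0.085 -0.09 0.33 -1;0 0 0 -0.085 -0.12 0.46 -1;0 0 0 -0.085 -0.15 0.58 -1;0 0 0 -0.085 -0.17 0.68 -1;0 0 0 -0.085 -0.19 0.76 -1;0 0 0 -0.085 -0.19 0.76 -1"

```text
time: 76.6
tool_pos: [0.5259, 0.1316, 0.1279]
tcp_rot: [2.158, -2.057, -0.216]
wrist_force: [-0.3, 0.5, -1.6]
width: 0.287
```

Run:
```python
from h import *
for u in (0,): 
    pos,rot=place(-.112,gx=.0016,gz=.0185,up=u); print(T0()[0],pos, rel(pos,rot))
s=cam("scene")
crop(s,340,150,470,270,6,"s34.png",grid=10)
```

```text
[0.52588089 0.13159643 0.12788162] [0.52701225 0.13241093 0.11676004] (array([ 0.   , -0.   , -0.001]), array([-0.008, -0.035,  0.106]))
```

View pics/s34.png

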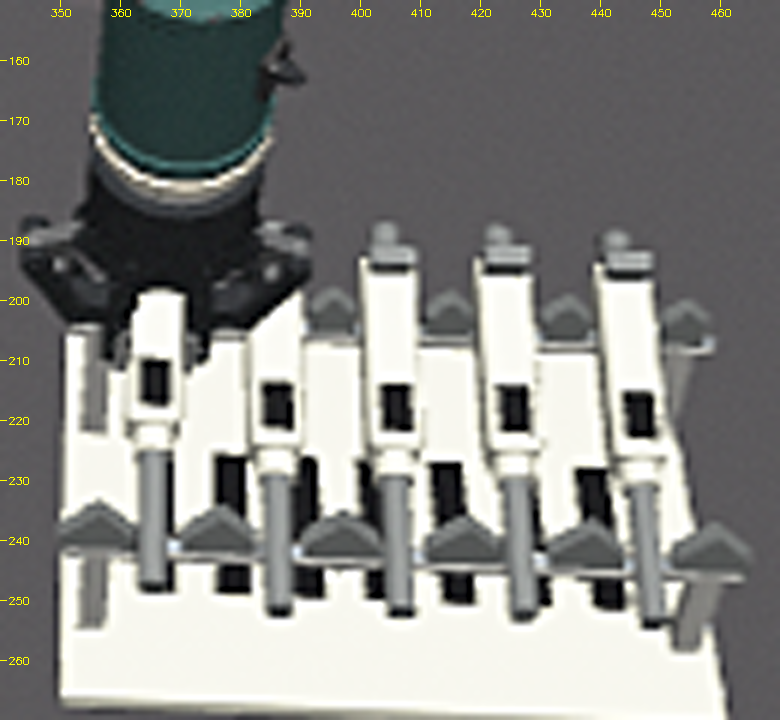

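Request:
move_arm --series "0 0 0 -0.02 -0.01 0.03 -1;0 0 0 -0.02 -0.015 0.05 -1;0 0 0 -0.02 -0.02 0.07 -1;0 0 0 -0.02 -0.025 0.085 -1;0 0 0 -0.02 -0.03 0.1 -1;0 0 0 -0.02 -0.035 0.115 -1;0 0 0 -0.02 -0.035 0.13 -1;0 0 0 -0.02 -0.035 0.13 -1"

```text
time: 77.45
tool_pos: [0.5279, 0.134, 0.117]
tcp_rot: [2.16, -2.059, -0.213]
wrist_force: [-0.7, 0.0, 4.2]
width: 0.283
```

Request:
move_arm --series "0 0 0 0 0 0.01 -1;0 0 0 0 0 0.01 -0.3;0 0 0 0 0 0.01 -0.1;0 0 0 0 0 0.01 -0.1;0 0 0 0 0 0.01 -0.1;0 0 0 0 0 -0.1 -0.1;0 0 0 0 0 -0.35 -0.1;0 0 0 0 0 -0.7 -0.1"

```text
time: 78.25
tool_pos: [0.5405, 0.1344, 0.1839]
tcp_rot: [2.157, -2.056, -0.217]
wrist_force: [0.1, 0.1, 0.6]
width: 0.449
```

Run:
```python
from h import *
s=cam("scene");t=cam("top")
crop(s,340,150,470,270,6,"s35.png",grid=10)
crop(t,150,130,350,260,4,"t35.png")
print(T0()[0])
```

```text
[0.5462672  0.13537907 0.19062161]
```

View pics/s35.png

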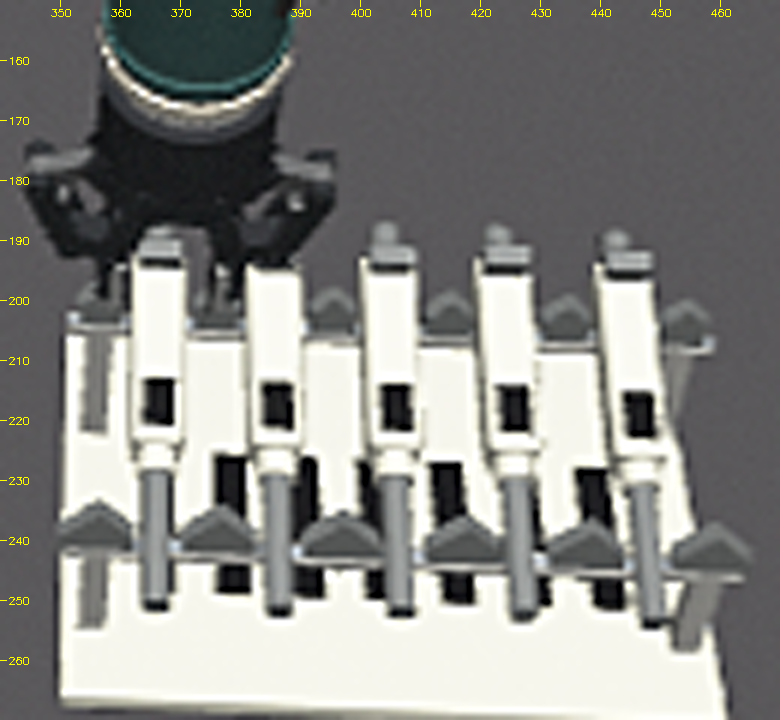

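View pics/t35.png

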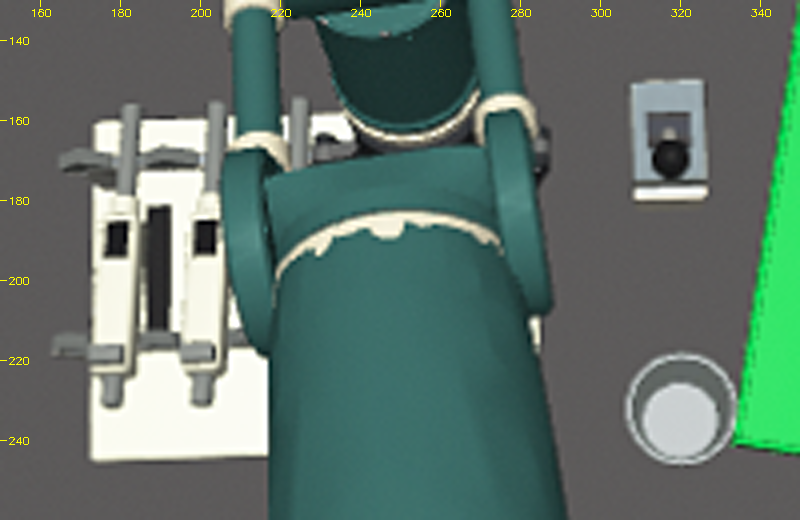

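All five pipettes lie in their notches, and the lever ball in top is at (317,169), which is off. Next I switch the blower on, going up and over first.

Run:
```python
from h import *
t=cam("top");s=cam("scene")
print("off ball",tri(t,(316.8,168.3),s,(317.2,218.0)))
print(T0()[0],rel([.545,.004,.25],tool_down(.03,0,-1)))
```

```text
off ball (array([0.59078602, 0.00202117, 0.13179621]), np.float64(0.0036000633943157616))
[0.54315375 0.134853   0.18633902] (array([ 0.097, -0.001,  0.009]), array([ 1.308,  0.172, -0.614]))
```

Request:
move_arm --series "0 0 0 0 0 -0.2 -0.1;0 0 0 0 0.03 -0.4 -0.1;0.02 0 0 0.1 0.08 -0.6 -0.3;0.04 0 0 0.3 0.12 -0.61 -0.6;0.06 0 0 0.5 0.15 -0.61 -1;0.08 0 0 0.7 0.17 -0.61 -1;0.097 0 0.009 0.9 0.17 -0.61 -1;0.097 0 0.009 1 0.17 -0.61 -1"

```text
time: 79.25
tool_pos: [0.5409, 0.0334, 0.2467]
tcp_rot: [2.248, -2.185, -0.004]
wrist_force: [0.8, 0.3, 0.1]
width: 0.001
```

Run:
```python
from h import *
print(T0()[0],rel([.545,.004,.13],tool_down(.03,0,-1)))
```

```text
[0.54086532 0.03340069 0.2466543 ] (array([ 0.003, -0.001, -0.001]), array([ 0.292, -0.041,  1.167]))
```

Request:
move_arm --series "0.003 0 0 0.15 -0.02 0 -1;0.003 0 0 0.3 -0.04 0 -1;0.003 0 0 0.3 -0.04 0.15 -1;0.003 0 0 0.3 -0.04 0.3 -1;0.003 0 0 0.3 -0.04 0.5 -1;0.003 0 0 0.3 -0.04 0.7 -1;0.003 0 0 0.3 -0.04 0.9 -1;0.003 0 0 0.3 -0.04 1 -1"

```text
time: 80.05
tool_pos: [0.5447, 0.0052, 0.1439]
tcp_rot: [2.251, -2.185, -0.002]
wrist_force: [-0.9, 0.1, -0.7]
width: -0.004
```

Request:
move_arm --series "0 0 0 0 0 0.1 -1;0 0 0 0 0 0.17 -1;0 0 0 0 -0.05 0.17 -1;0 0 0 0 -0.12 0.17 -1;0 0 0 0 -0.2 0.17 -1;0 0 0 0 -0.3 0.17 -1;0 0 0 0 -0.4 0.17 -1;0 0 0 0 -0.5 0.17 -1"

```text
time: 80.85
tool_pos: [0.5984, 0.0059, 0.1314]
tcp_rot: [-2.253, 2.189, -0.006]
wrist_force: [-1.0, -0.6, 0.7]
width: -0.0
```

Run:
```python
from h import *
print(T0()[0],bot.read_state()["wrist_force"])
s=cam("scene"); crop(s,260,150,380,320,4,"s36.png")
```

```text
[0.59840806 0.00589304 0.13135512] [-1.02968904 -0.64341456  0.74888849]
```

View pics/s36.png

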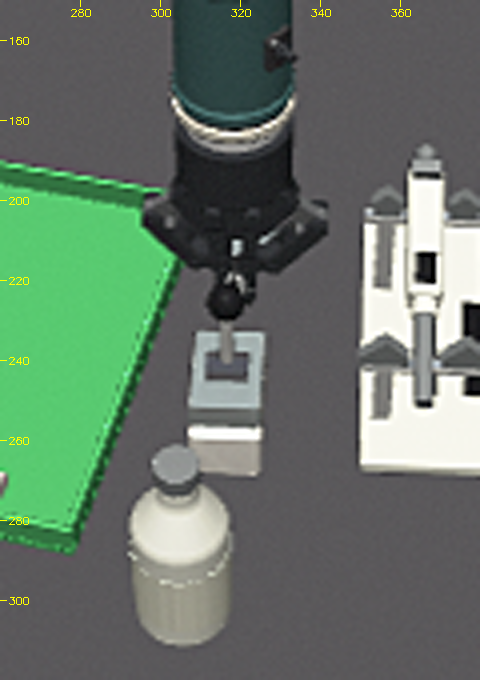

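Request:
move_arm --series "0 0 0 0 -0.04 0 -1;0 0 0 0 -0.08 0 -1;0 0 0 0 -0.12 0 -1;0 0 0 0 -0.16 0 -1;0 0 0 0 -0.2 0 -1;0 0 0 0 -0.23 0 -1;0 0 0 0 -0.26 0 -1;0 0 0 0 -0.28 0 -1"

```text
time: 81.7
tool_pos: [0.6251, 0.0067, 0.1308]
tcp_rot: [2.253, -2.188, 0.004]
wrist_force: [-1.5, 0.3, -0.5]
width: 0.001
```

Request:
move_arm --series "0 0 0 0 -0.02 0 -1;0 0 0 0 -0.03 0 -1;0 0 0 0 -0.04 0 -1;0 0 0 0 -0.05 0 -1;0 0 0 0 -0.06 0 -1;0 0 0 0 -0.06 0 -1;0 0 0 0 -0.06 0 -1;0 0 0 0 -0.06 0 -1"

```text
time: 82.5
tool_pos: [0.6313, 0.0069, 0.1312]
tcp_rot: [2.254, -2.189, 0.006]
wrist_force: [-0.4, -0.1, 0.2]
width: 0.001
```

Run:
```python
from h import *
print(T0()[0],bot.read_state()["wrist_force"])
s=cam("scene"); crop(s,280,190,350,290,7,"s37.png",grid=10)
```

```text
[0.6312568  0.00686863 0.13118742] [-0.37171925 -0.14030697  0.20200744]
```

View pics/s37.png

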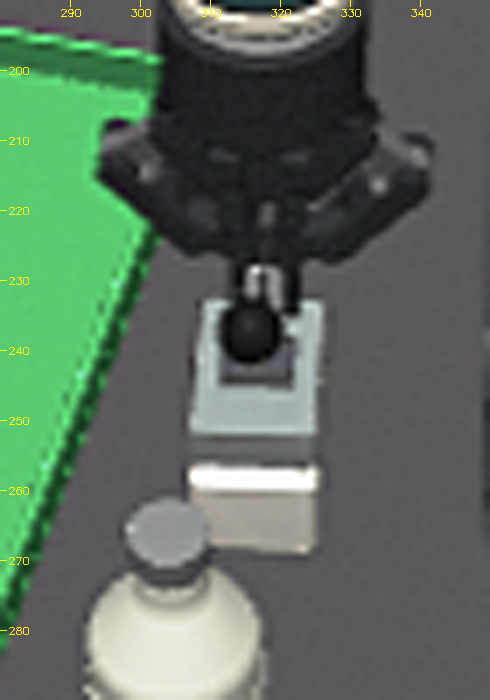

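No stop force yet, so I keep going gently.

Request:
move_arm --series "0 0 0 0 -0.02 0 -1;0 0 0 0 -0.03 0 -1;0 0 0 0 -0.04 0 -1;0 0 0 0 -0.05 0 -1;0 0 0 0 -0.06 0 -1;0 0 0 0 -0.06 0 -1;0 0 0 0 -0.06 0 -1;0 0 0 0 -0.06 0 -1"

```text
time: 83.35
tool_pos: [0.6328, 0.007, 0.1304]
tcp_rot: [2.248, -2.184, -0.006]
wrist_force: [-13.1, -0.4, 8.7]
width: -0.0
```

Stalled at 13 N, so it's at the stop. I'll back off and rise.

Request:
move_arm --series "0 0 0 0 0.1 0 -1;0 0 0 0 0.25 0 -1;0 0 0 0 0.4 0 -1;0 0 0 0 0.45 -0.15 -1;0 0 0 0 0.5 -0.35 -1;0 0 0 0 0.5 -0.55 -1;0 0 0 0 0.5 -0.8 -1;0 0 0 0 0.5 -1 -1"

```text
time: 84.15
tool_pos: [0.5884, 0.0058, 0.2343]
tcp_rot: [-2.252, 2.187, -0.01]
wrist_force: [-0.4, 0.7, 0.2]
width: 0.0
```

Request:
move_arm --series "0 0 0 0.1 0.1 -0.1 -1;0 0 0 0.25 0.25 -0.2 -1;0 0 0 0.4 0.4 -0.2 -1;0 0 0 0.55 0.55 -0.2 -1;0 0 0 0.7 0.7 -0.2 -1;0 0 0 0.85 0.85 -0.2 -1;0 0 0 1 0.9 -0.2 -1;0 0 0 1 0.9 -0.2 -1"

```text
time: 84.95
tool_pos: [0.4988, -0.0985, 0.2514]
tcp_rot: [2.251, -2.191, 0.007]
wrist_force: [1.2, 0.3, 0.5]
width: -0.003
```

Request:
move_arm --series "0 0 0 0.15 0 0 -1;0 0 0 0.3 0 0 -1;0 0 0 0.45 0 0 -1;0 0 0 0.6 0 0 -1;0 0 0 0.75 0 0 -1;0 0 0 0.9 0 0 -1;0 0 0 1 0 0 -1;0 0 0 1 0 0 -1"

```text
time: 85.75
tool_pos: [0.5027, -0.1981, 0.2512]
tcp_rot: [2.251, -2.19, 0.005]
wrist_force: [0.3, 0.1, -0.0]
width: 0.003
```

Run:
```python
from h import *
s=cam("scene");t=cam("top")
crop(s,160,150,480,320,2,"s38.png"); crop(s,280,190,350,290,7,"s38l.png",grid=10); crop(s,340,150,470,280,6,"s38s.png",grid=10)
crop(t,150,80,475,265,2,"t38.png"); crop(t,155,130,345,260,4,"t38s.png")
```

```text
(no output)
```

View pics/s38.png

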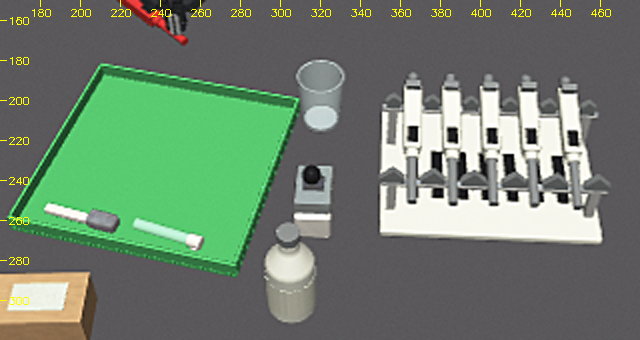

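View pics/s38l.png

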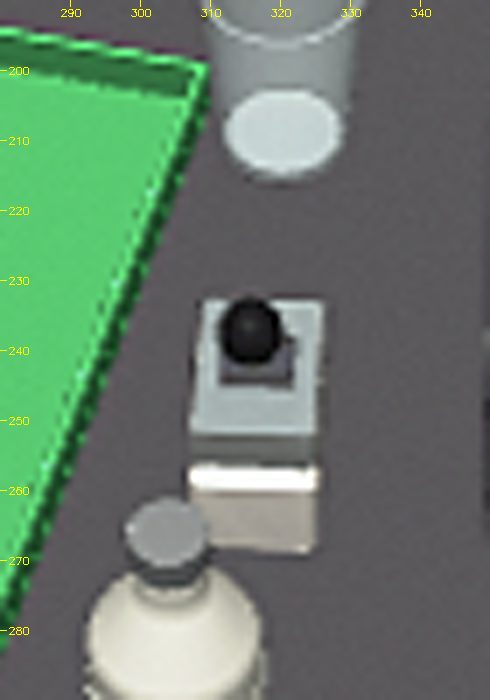

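View pics/t38s.png

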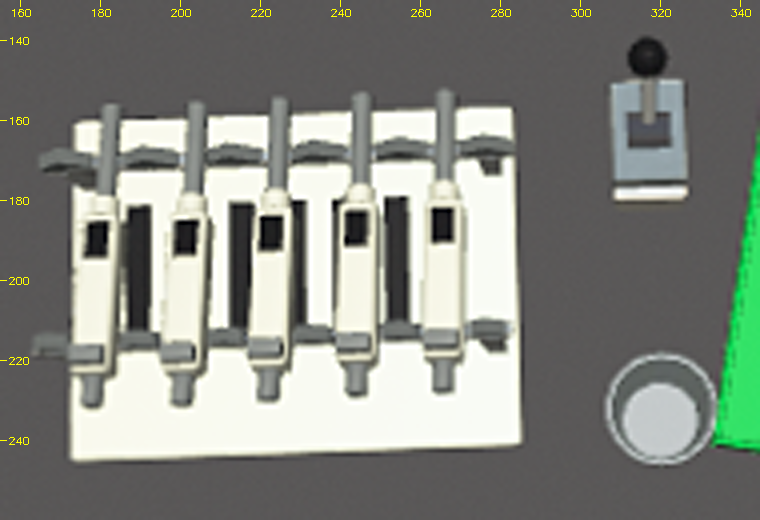

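Run:
```python
from h import *
t=cam("top");s=cam("scene")
print("on ball",tri(t,(316.2,143.7),s,(315.3,236.8)),"off",tri(t,(316.8,168.3),s,(317.2,218.0)))
crop(t,290,120,345,185,8,"t39.png",grid=10)
STAND
def sw(p,P):
    x,y,a=p; c,sn=np.cos(a),np.sin(a)
    P=np.atleast_2d(P); return np.c_[x+c*P[:,0]-sn*P[:,1],y+sn*P[:,0]+c*P[:,1],P[:,2]]
# predicted ideal pipette axis points
c,sn=np.cos(.21),np.sin(.21)
for ny in (.112,.056,0,-.056,-.112):
    ax=lambda x,z:[x*c+z*sn,ny,.099-x*sn+z*c]
    print(ny,"tip",proj(t,sw(STAND,[ax(.125,.007)])).round(1),"plunger end",proj(t,sw(STAND,[ax(-.085,.0075)])).round(1))
```

```text
on ball (array([0.65629142, 0.00417721, 0.12938541]), np.float64(0.0034291063077743415)) off (array([0.59078602, 0.00202117, 0.13179621]), np.float64(0.0036000633943157616))
0.112 tip [[181.5 155.3]] plunger end [[175.9 230.4]]
0.056 tip [[202.4 154.5]] plunger end [[198.2 229.6]]
0 tip [[223.4 153.8]] plunger end [[220.5 228.7]]
-0.056 tip [[244.3 153. ]] plunger end [[242.9 227.9]]
-0.112 tip [[265.3 152.2]] plunger end [[265.2 227. ]]
```

View pics/t39.png

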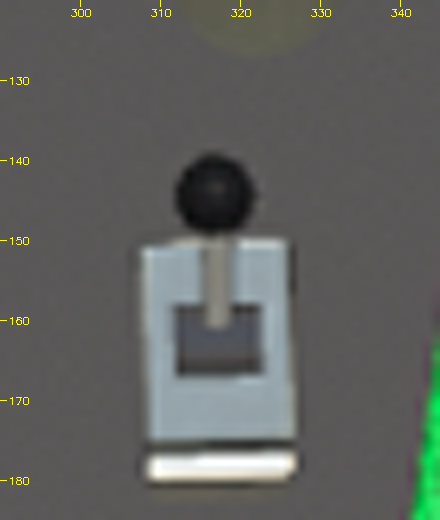

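Run:
```python
from workcell import bot
print(bot.finish_job())
```

```text
the job is handed in; nothing more can be done
None
```

I switched the blower off, laid all five pipettes in their own notches, and switched the blower on again. The job is handed in, at about 86 s on the robot's clock.

- **Blower off:** I pulled the lever towards the robot until it stalled at about 34 N.
- **Pipettes:** Each is centred between the teeth on the low rail, handle on the high rail. Measured plunger and tip ends in the top view match the ideal positions to about 2 px (roughly 5 mm). One pipette was knocked about 3 cm in the tray before I picked it up, so I measured it again first. Grip stayed steady throughout.
- **Blower on:** I pushed the lever over until it stalled at about 13 N. The last pictures put the ball 65.5 mm from its off position, against the nominal 67 mm, and about 8 mm past where it started.
- **Other things:** In the last pictures the tube and brush lie in the tray, and the bottle and beaker stand where they were. The arm is clear and touches nothing.

One disagreement remained: the two cameras differ by about 4 mm sideways. I resolved it by comparing what I saw with the known tool position and by lining up each shaft with the teeth in the picture.

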